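# Weigh a kit of microscope objectives and hang it on the storage stand

## Robot

A 6-joint arm with a two-finger parallel gripper is mounted at the origin on the work surface. World frame = base frame: x ahead of the robot, y to its left, z up, the work surface at z = 0. Lengths are in m, angles in degrees, forces in N, time in s.
With the tool pointing down it reaches from about 0.35 to 0.875 m from the base axis. Payload 4.2 kg.
Tool frame: the origin (TCP) lies at the very end of the fingers, on their centre line; the grasp point (between the pads) lies 19 mm behind it (r.grip_point_offset is the distance from the TCP to the grasp point, in m); z points along the fingers, y is the line along which they close (so a half turn about z gives the same grasp; the last joint's range is limited). The gripper opens to 87 mm and grips with 3 to 60 N. Pads are 19 mm wide; open, the fingers measure 117 mm over their backs; the gripper's body (75 mm by 190 mm) begins 51 mm behind the grasp point.
Start: joints at [-48.839, 22.042, 0.453, 0, -68.411, -14.817], TCP at [0.277, -0.56, 0.223] pointing down, gripper open.
Joint ranges: [-179.83, 179.83], [-69.29, 118.12], [-61.27, 80.66], [-181.25, 117.63], [-171.15, -9.14], [-177.46, 177.46]. Speed limits (degrees/s): [159.86, 159.86, 180, 180, 180, 180].

## Interface

Orientations are given as a 3x3 rotation matrix whose columns are the frame's x, y, z axes.
In Python, from station import r, cams gives the robot as it stands. The module is installed in compiled form; this text tells all that it offers.
- The arm moves only by the shell command python3 -m handwheel 'ROWS'. ROWS is JSON, a list that holds one entry, the list of rows, each a list of 7 numbers: the turn, a rotation vector about the tool's x, y, z in units of 6 degrees (1.0 is 6 degrees), then the shift along the tool's x, y, z in m, then the finger opening in m, from 0 to 0.087. In form: [[[ax, ay, az, x, y, z, jaw], ...]]. A call has 1 to 12 rows; each row shifts and turns the commanded pose from where the row before left it, along the tool's axes as they then stand; what a row does not reach is not made up. A row lasts 1/10 s, in which the tool goes at most 50 mm and 8.59 degrees, less where a joint would pass 70% of its speed; a pose out of reach is approached as far as the arm can. A call with a gripper value outside its range is refused whole. The fingers move at their own pace and stop on an object; the grip force is fixed at half the most. Time passes only in rows, so rows that do not move let the fingers close. It gives the time, the measured TCP pose, the force, the opening and the grip force at its end, in the units of the state.
- r.sense(): the state, without advancing time (a new reading comes with each control period).
- cams.capture(name): name is "side" or "top"; returns the picture (420x560x3 uint8, red, green, blue); there is no depth.
- cams.get_calibration(name): a dict with "camera_matrix" (3x3 intrinsics, pixels), "k1" (the pictures are not rectified: a ray, as slopes to the right and down, at radius r is drawn at 1 + k1 r^2 times it, then the intrinsics apply), "rvec" (rotation vector, rad) and "tvec" (3), from world to camera coordinates, as OpenCV has them. Camera axes: x right, y down, z forward; pixel columns grow to the right and rows downward; lengths in m; the calibration is good to about 2 mm. A picture is of the moment at which its call begins. get_calibration takes no time and is no camera call.
- r.finish_job(): hands the job in; it is judged then, once.
The state is a dict: "time_s": time; "joints": joint angles; "joint_velocities": joint speeds; "effort": joint torques, N m; "tcp_pos": TCP position; "ee_rot": TCP orientation; "wrist_force": force on the tool from outside, world axes, zero at the start; "moment": the same for the moment, N m; "gripper_width": opening from 0.0 (shut) to 1.0 (fully open); "gripper_force": force on a finger pad.
Only numpy, scipy, OpenCV 4.12 (cv2) and the standard library are available. Lean on these libraries where they do the work, as an engineer would, in place of code of your own. Each camera call takes 0.05 s, during which the arm holds its last target. There are 200 camera calls.

## Task

Put all the microscope objectives on the bench into the cells of the handled carrier, then hang the carrier by its handle bar on the spring scale's fork, lowering it slowly so that the pointer never jumps, and let go until the pointer has settled for a couple of seconds. Then take the loaded carrier off the scale and hang it by its bar on the fork of the storage stand, with all the objectives still in it, leaving the cleaner bottle, the post holder and the tissue box where they are.

Things in the scene. Friction and masses are not known exactly. Their poses are not given: they have to be found in the camera images.
- lens0_center (a point): microscope objective, a black and silver cylinder, 36 mm diameter, 52 mm tall, about 100 g, standing on the bench at the start. Point at its centre, 26 mm above its foot, z along its axis. May be absent. One that is knocked over may go in lying down.
- lens1_center (a point): microscope objective, a black and silver cylinder, 36 mm diameter, 52 mm tall, about 100 g, standing on the bench at the start. Point at its centre, 26 mm above its foot, z along its axis. May be absent. One that is knocked over may go in lying down.
- lens2_center (a point): microscope objective, a black and silver cylinder, 36 mm diameter, 52 mm tall, about 100 g, standing on the bench at the start. Point at its centre, 26 mm above its foot, z along its axis. May be absent. One that is knocked over may go in lying down.
- lens3_center (a point): microscope objective, a black and silver cylinder, 36 mm diameter, 52 mm tall, about 100 g, standing on the bench at the start. Point at its centre, 26 mm above its foot, z along its axis. May be absent. One that is knocked over may go in lying down.
- carrier: aluminium tray 200 x 180 mm (x, y), 0.4 kg, with a rigid upright handle. Origin: centre of its underside, z up. Walls and dividers 36 mm high, floor 4 mm thick. 3 cells along x by 2 along y, each about 61 x 84 mm: end cells centred at x +-65, y +-44 mm (middle ones lie under the bar). Set objectives in end cells holding their upper half, fingers closing along y; balance the +x and -x ends.
- carrier_grip (a point): centre of the black grip block (16 mm in x, 44 mm in y, 18 mm high) in the middle of the carrier's handle bar, 140 mm above its underside; axes as the carrier's. The bar, 10 mm rod, runs along y to legs (8 mm rod) at y +-88 mm. Held here, fingers closing along x, a fork's prongs pass under the bar on either side of the block.
- scale_seat (a point): seat of the spring scale's fork (stand with white graduated plate and pointer); 225 mm above the bench unloaded, sinks under load. Midway between the notches of its two level 9 mm prongs (84 mm apart, pointing to this point's -x from a cross plate 119 mm behind), where the centre line of a seated bar rests; y along a seated bar. Upturned tips reach 35 mm ahead (-x) and 22 mm above this point.
- fork (a joint): travel of the scale's fork and pointer downward, m: 0 unloaded, stop at 0.050. Spring 230 N/m, preload about 0.4 N; lightly damped, so a load let go at once plunges and bounces. The loaded carrier settles at 0.02 to 0.04. Sinking faster than 0.2 m/s counts as a jump.
- rack_seat (a point): seat of the storage stand's fork (plain stand, no plate or pointer); fixed, 210 mm above the bench. Midway between the notches of its two level 9 mm prongs (84 mm apart, pointing to this point's -x from a cross plate 119 mm behind), where the centre line of a seated bar rests; y along a seated bar. Upturned tips reach 35 mm ahead (-x) and 22 mm above this point.
- cleaner: bystander: white bottle 44 mm diameter, 110 mm tall; origin under its centre. Leave alone.
- post_holder: bystander: dark steel post on a round foot 56 mm diameter, 60 mm tall; origin under its centre. Leave alone.
- tissue_box: bystander: cardboard box 110 x 70 x 45 mm; origin under its centre. Leave alone.

How it is judged (in metres and radians):
On the way, in this order (a step that is already met when the one before it is completed fails the run):
1. all the objectives present are in the carrier (x of lens0_center in the frame of carrier between -0.098 and 0.098 m and y of lens0_center in the frame of carrier between -0.088 and 0.088 m and z of lens0_center in the frame of carrier between 0.012 and 0.055 m and x of lens1_center in the frame of carrier between -0.098 and 0.098 m and y of lens1_center in the frame of carrier between -0.088 and 0.088 m and z of lens1_center in the frame of carrier between 0.012 and 0.055 m and x of lens2_center in the frame of carrier between -0.098 and 0.098 m and y of lens2_center in the frame of carrier between -0.088 and 0.088 m and z of lens2_center in the frame of carrier between 0.012 and 0.055 m and x of lens3_center in the frame of carrier between -0.098 and 0.098 m and y of lens3_center in the frame of carrier between -0.088 and 0.088 m and z of lens3_center in the frame of carrier between 0.012 and 0.055 m), for 0.2 s.
2. the loaded carrier hangs by its bar on the scale's fork, let go, and the pointer has settled for a second (all of step 1 and distance between carrier_grip and scale_seat below 0.015 m and linear speed of carrier below 0.02 m/s and angular speed of carrier below 0.25 rad/s and angle between carrier's own z axis and vertical below 0.35 rad and contact force between each of the arm, the fingers and carrier below 0.1 N and value of joint fork above 0.012 m and velocity of joint fork between -0.01 and 0.01 m/s and contact force between each of the arm, the fingers and fork below 0.1 N), for 1 s.
At the end, for the whole second after the job is handed in: The carrier hangs by its bar on the storage stand's fork (centre of its grip within 15 mm of the seat), at rest, tilted less than 20 degrees, not touched by the robot; every objective present is in the carrier; the scale's pointer is back within 4 mm of zero (all of step 1 and distance between carrier_grip and rack_seat below 0.015 m and linear speed of carrier below 0.02 m/s and angular speed of carrier below 0.25 rad/s and angle between carrier's own z axis and vertical below 0.35 rad and contact force between each of the arm, the fingers and carrier below 0.1 N and value of joint fork below 0.004 m).
It fails at once if the scale's pointer jumps: its fork sinks faster than 0.2 m/s (velocity of joint fork above 0.2 m/s).
It fails at once if a bystander is moved more than 40 mm (distance of any of cleaner, post_holder, tissue_box from where it was at the start of the episode above 0.04 m).
Of lens0, lens1, lens2, lens3 only 2 to 4 are there at a start; the rules pass over those that are not, and their reading is None.
At some moment in a run one of lens0, lens1, lens2, lens3 may be knocked a few centimetres aside while the robot is not near it.
It also fails if it takes over 210 s, if anything falls off the work surface, if the arm or the gripper's body presses on something with over 40 N, if the wrist force passes 120 N, or if a joint passes its speed limit or range.

## Working session

There is one attempt and no reset: what is moved stays moved. The work goes in short steps, Python scripts to look and compute and a shell command to move; the robot and the scene stay as the last step left them, time stands still between calls to the robot, and variables do not carry over. Pictures are saved under pics/ and viewed, at most 14 in all, crops included, and the job is handed in when it is done.

```bash
mkdir -p pics; python3 - <<'E'
from station import r,cams
import cv2
s=r.sense();print(s)
for n in("top","side"):
    print(n,cams.get_calibration(n)); cv2.imwrite(f"pics/{n}0.png",cams.capture(n)[:,:,::-1])
E
```

```text
{'time_s': 0.0, 'joints': array([-4.88393740e+01,  2.20911867e+01,  3.80320181e-01, -2.94127669e-02,
       -6.84109639e+01, -1.48153769e+01]), 'joint_velocities': array([ 0.04258128,  0.0721808 , -0.03203061,  0.02017006, -0.04423295,
        0.07050792]), 'effort': array([-5.77269202e-04, -3.90661633e+01,  1.87407374e+01,  4.21994224e+00,
        1.09812510e-02, -1.83257612e-04]), 'tcp_pos': array([ 0.27710441, -0.55954436,  0.22145772]), 'ee_rot': array([[-8.96220227e-01, -4.43608187e-01, -1.04009701e-03],
       [-4.43609399e-01,  8.96218185e-01,  1.91498757e-03],
       [ 8.26496876e-05,  2.17764740e-03, -9.99997626e-01]]), 'wrist_force': array([ 0.12205693, -0.65121761, -0.44205984]), 'moment': array([ 0.05053561, -0.01133712, -0.00780935]), 'gripper_force': 0.0, 'gripper_width': 1.004690644405291}
top {'camera_matrix': array([[402.89361561,   0.        , 275.15367383],
       [  0.        , 402.89361561, 214.07227856],
       [  0.        ,   0.        ,   1.        ]]), 'k1': -0.024295207947027952, 'rvec': array([ 2.13499944, -2.16046636,  0.16124433]), 'tvec': array([0.04666726, 0.54987082, 1.27645584])}
side {'camera_matrix': array([[404.69925515,   0.        , 277.65705498],
       [  0.        , 404.69925515, 215.21282391],
       [  0.        ,   0.        ,   1.        ]]), 'k1': 0.02284499861579839, 'rvec': array([ 0.10440002, -2.84736318,  1.20467262]), 'tvec': array([0.53400511, 0.11384411, 1.1289134 ])}
```

View pics/top0.png

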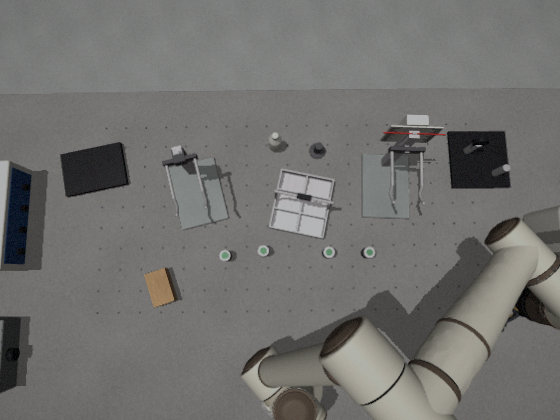

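View pics/side0.png

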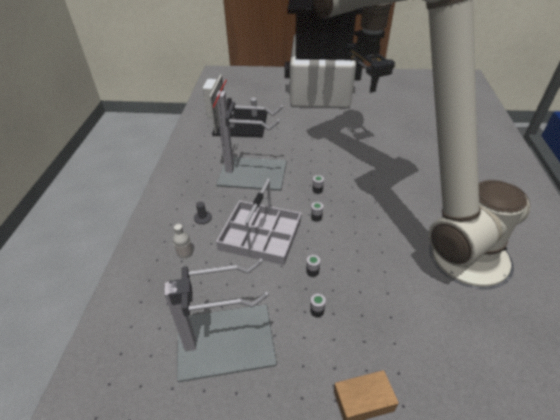

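```bash
cat > h.py <<'E'
import numpy as np,cv2
from station import r,cams
def ray(n,u,v):
    c=cams.get_calibration(n);K=c["camera_matrix"];d=np.array([c["k1"],0,0,0.])
    p=cv2.undistortPoints(np.array([[[u,v]]],float),K,d)[0,0]
    R=cv2.Rodrigues(c["rvec"])[0];return -R.T@c["tvec"],R.T@np.r_[p,1]
def at(n,u,v,z):
    o,d=ray(n,u,v);return (o+d*(z-o[2])/d[2])[:3]
def px(n,P):
    c=cams.get_calibration(n)
    return cv2.projectPoints(np.array(P,float).reshape(-1,3),c["rvec"],c["tvec"],c["camera_matrix"],np.array([c["k1"],0,0,0.]))[0][:,0]
def tri(u1,v1,u2,v2):
    (o,d),(p,e)=ray("top",u1,v1),ray("side",u2,v2)
    t=np.linalg.lstsq(np.c_[d,-e],p-o,rcond=None)[0]
    a,b=o+d*t[0],p+e*t[1];return (a+b)/2,np.linalg.norm(a-b)
def crop(n,x,y,w,h,k,f):
    im=cams.capture(n)[y:y+h,x:x+w,::-1];cv2.imwrite(f,cv2.resize(im,None,fx=k,fy=k,interpolation=cv2.INTER_CUBIC))
E
python3 - <<'E'
from h import *
np.set_printoptions(precision=4,suppress=True)
im=cams.capture("top")
hsv=cv2.cvtColor(im,cv2.COLOR_RGB2HSV)
m=((hsv[...,0]>40)&(hsv[...,0]<85)&(hsv[...,1]>60)).astype(np.uint8)
n,l,st,c=cv2.connectedComponentsWithStats(m)
for i in range(1,n):
    if st[i,4]>10: print(c[i],st[i,4],at("top",*c[i],.052))
for q in [(302,204)]: print(at("top",*q,.0),at("top",304,197,.14))
print("base",px("top",[0,0,0]))
crop("top",150,110,300,170,2.66,"pics/t1.png")
crop("side",150,70,200,320,1.85,"pics/s1.png")
E
```

```text
[263.     250.2917] 24 [0.4321 0.0805 0.052 ]
[328.72 251.84] 25 [ 0.4246 -0.1296  0.052 ]
[369.0833 251.9167] 24 [ 0.4227 -0.259   0.052 ]
[224.3333 255.0417] 24 [0.4184 0.2039 0.052 ]
[ 0.5896 -0.0513  0.    ] [ 0.5871 -0.0476  0.14  ]
base [[289.8166 386.8424]]
```

View pics/t1.png

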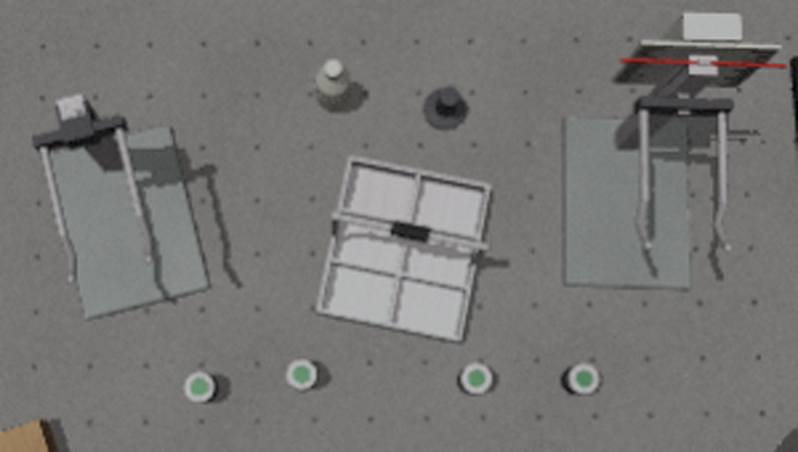

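View pics/s1.png

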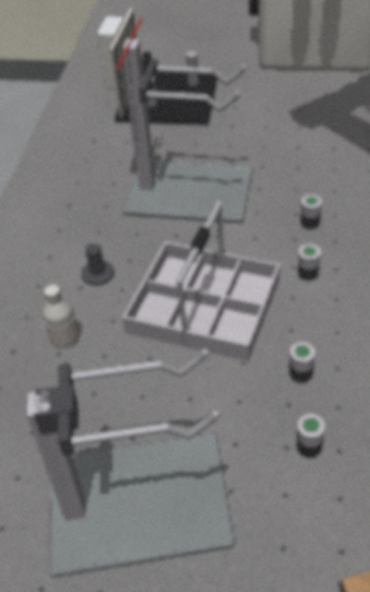

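```bash
python3 - <<'E'
from h import *
np.set_printoptions(precision=4,suppress=True)
T=lambda u,v:(150+(u+.5)/2.66-.5,110+(v+.5)/2.66-.5)
S=lambda u,v:(150+(u+.5)/1.85-.5,70+(v+.5)/1.85-.5)
C=np.array([at("top",*T(*q),.036)[:2] for q in [(350,158),(490,186),(463,341),(318,312)]])
print("carrier",C.mean(0),C)
xa=(C[0]+C[1]-C[2]-C[3])/2;ya=(C[0]+C[3]-C[1]-C[2])/2
print(np.linalg.norm(xa),np.linalg.norm(ya),np.degrees(np.arctan2(xa[1],xa[0])),np.degrees(np.arctan2(-ya[0],ya[1])))
g=at("top",*T(410,232),.145); b=[at("top",*T(*q),.145)[:2] for q in[(335,216),(486,246)]]
d=b[0]-b[1];print("grip",g,np.linalg.norm(d),np.degrees(np.arctan2(-d[0],d[1])),(b[0]+b[1])/2)
print("grip tri",tri(*T(410,232),*S(201,239)))
for nm,Z,pl,pr,tl,tr,sl,sr in[("scale",.225,(643,112),(722,110),(649,246),(728,247),(238,96),(244,69)),("rack",.21,(43,147),(121,129),(72,280),(149,262),(216,414),(206,352))]:
    L,R=tri(*T(*tl),*S(*sl)),tri(*T(*tr),*S(*sr));print(nm,"tips",L,R)
    a,b=at("top",*T(*tl),Z+.02)[:2],at("top",*T(*tr),Z+.02)[:2]
    p,q=at("top",*T(*pl),Z)[:2],at("top",*T(*pr),Z)[:2]
    print(a,b,p,q,np.linalg.norm(a-b))
    y=a-b+p-q;th=np.arctan2(-y[0],y[1]);m=(a+b)/2;k=(p+q)/2;f=k-m
    print("yaw",np.degrees(th),"axis yaw",np.degrees(np.arctan2(f[1],f[0])),"len",np.linalg.norm(f),"seat from tips",m+.033*f/np.linalg.norm(f),"from plate",k-.116*f/np.linalg.norm(f))
print("cleaner",at("top",*T(333,68),.11),"post",at("top",*T(447,98),.06))
E
```

```text
carrier [ 0.5866 -0.0489] [[ 0.7023  0.0179]
 [ 0.6644 -0.1565]
 [ 0.4709 -0.117 ]
 [ 0.5086  0.0599]]
0.19786072985425407 0.17967709197338136 -11.894547300417358 -12.145573748465072
grip [ 0.5865 -0.0467  0.145 ] 0.17490444895417498 -12.093668696088205 [ 0.5876 -0.0471]
grip tri (array([ 0.5888, -0.0471,  0.139 ]), np.float64(0.002378580392835091))
scale tips (array([ 0.5525, -0.2916,  0.2333]), np.float64(0.0010732740119102945)) (array([ 0.5494, -0.3745,  0.2355]), np.float64(0.00018133855996083678))
[ 0.5499 -0.288 ] [ 0.5479 -0.3709] [ 0.7006 -0.2958] [ 0.7021 -0.3821] 0.08294063816104764
yaw -0.15659486694522412 axis yaw -3.5794660598174546 len 0.15275449515249137 seat from tips [ 0.5818 -0.3315] from plate [ 0.5856 -0.3317]
rack tips (array([0.526 , 0.3177, 0.2224]), np.float64(0.003336771459612767)) (array([0.5449, 0.2363, 0.2236]), np.float64(0.004714064965840501))
[0.5232 0.3159] [0.5414 0.2352] [0.6729 0.3559] [0.6921 0.2712] 0.08268435985546581
yaw 12.728418092555422 axis yaw 14.19308609420206 len 0.15490584432358076 seat from tips [0.5643 0.2836] from plate [0.5701 0.2851]
cleaner [0.794  0.0383 0.11  ] post [ 0.7713 -0.1031  0.06  ]
```

```bash
cat >> h.py <<'E'
from scipy.spatial.transform import Rotation as Ro
def plan(P,yaw=None):
    "turn (units) and shift in tool axes after the turn; yaw = heading of tool y minus 90 deg"
    s=r.sense();R=s["ee_rot"]
    T=R
    if yaw is not None:
        a=np.radians(yaw);y=np.array([-np.sin(a),np.cos(a),0]);z=np.array([0,0,-1.]);T=np.c_[np.cross(y,z),y,z]
        print("turn",np.round(Ro.from_matrix(R.T@T).as_rotvec(degrees=True)/6,3))
    print("shift",np.round(T.T@(np.array(P)-s["tcp_pos"]),4),"t",s["time_s"],"F",np.round(s["wrist_force"],2),"w",s["gripper_width"],"pos",np.round(s["tcp_pos"],4))
def lenses():
    im=cams.capture("top");hsv=cv2.cvtColor(im,cv2.COLOR_RGB2HSV)
    m=((hsv[...,0]>40)&(hsv[...,0]<85)&(hsv[...,1]>60)).astype(np.uint8)
    n,l,st,c=cv2.connectedComponentsWithStats(m)
    for i in range(1,n):
        if st[i,4]>6: print("lens",st[i,4],np.round(at("top",*c[i],.052),4))
E
python3 -m handwheel '[[[0,0,1.277,0,0,0,0.087],[0,0,1.277,0,0,0,0.087],[0,0,1.277,0,0,0,0.087],[0,0,1.277,0,0,0,0.087],[0,0,1.277,0,0,0,0.087],[0,0,0,-0.0114,0.0463,0,0.087],[0,0,0,-0.0114,0.0463,0,0.087],[0,0,0,-0.0114,0.0463,0,0.087],[0,0,0,-0.0114,0.0463,0,0.087],[0,0,0,-0.0114,0.0463,0,0.087],[0,0,0,-0.0114,0.0463,0,0.087],[0,0,0,-0.0114,0.0463,0,0.087]]]'
python3 -c "
from h import *
lenses();plan((.4227,-.259,.027),-12)"
```

```text
time_s: 1.45
tcp_pos: [0.4231, -0.2577, 0.2228]
ee_rot: [[-0.978, 0.207, 0.001], [0.207, 0.978, -0.0], [-0.001, -0.0, -1.0]]
wrist_force: [0.7, 0.1, -0.5]
gripper_width: 1.0
gripper_force: 0.0
lens 24 [0.4321 0.0805 0.052 ]
lens 7 [0.4348 0.8625 0.052 ]
lens 26 [0.4185 0.2034 0.052 ]
turn [0.017 0.021 0.054]
shift [ 0.0017 -0.0062  0.1958] t 1.5 F [ 1.06  2.82 -0.7 ] w 0.9998723601034747 pos [ 0.4257 -0.2533  0.2228]
```

```bash
python3 -m handwheel '[[[0,0,0,0,0,0.04,0.087],[0,0,0,0,0,0.04,0.087],[0,0,0,0,0,0.04,0.087],[0,0,0,0,0,0.04,0.087],[0,0,0,0,0,0.03,0.087],[0,0,0,0,0,0,0.087],[0,0,0,0,0,0,0.087],[0,0,0,0,0,0,0.087]]]'
python3 -c "
from h import *
plan((.4227,-.259,.027),-12)
crop('side',250,130,120,100,5,'pics/s2.png')"
```

```text
time_s: 2.3
tcp_pos: [0.4241, -0.26, 0.0343]
ee_rot: [[-0.978, 0.207, 0.003], [0.207, 0.978, -0.001], [-0.004, -0.0, -1.0]]
wrist_force: [-0.3, -0.5, -0.2]
gripper_width: 0.999
gripper_force: 0.0
turn [-0.004  0.035  0.01 ]
shift [0.0016 0.0007 0.0073] t 2.3 F [-0.25 -0.51 -0.2 ] w 0.9993041412527586 pos [ 0.4241 -0.26    0.0343]
```

View pics/s2.png

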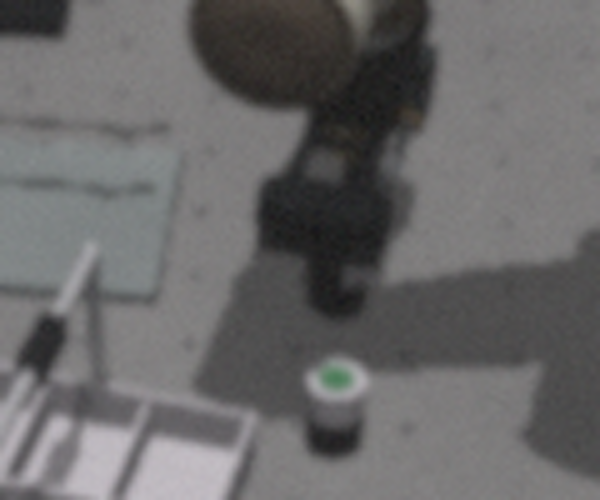

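The crop shows the gripper down around the -0.26 lens (hidden by the fingers at crop (340,270)); the next lens stands free at (335,400).

```bash
python3 -m handwheel '[[[0,0,0,0.001,0,0.007,0.087],[0,0,0,0,0,0,0.03],[0,0,0,0,0,0,0.03],[0,0,0,0,0,0,0.03],[0,0,0,0,0,0,0.03],[0,0,0,0,0,0,0.03],[0,0,0,0,0,0,0.03],[0,0,0,0,0,-0.04,0.03],[0,0,0,0,0,-0.04,0.03],[0,0,0,0,0,-0.05,0.03],[0,0,0,0,0,-0.05,0.03],[0,0,0,0,0,0,0.03]]]'
python3 -c "
from h import *
import numpy as np
C=np.array([.587,-.048]);a=np.radians(-12)
R=np.array([[np.cos(a),-np.sin(a)],[np.sin(a),np.cos(a)]])
for q in [(-1,-1),(-1,1),(1,-1),(1,1)]: print(q,C+R@(np.array(q)*(.065,.044)))
p=C+R@(-.065,-.044);plan((*p,.031),-12)"
```

```text
time_s: 3.55
tcp_pos: [0.4257, -0.2611, 0.2132]
ee_rot: [[-0.978, 0.206, 0.015], [0.206, 0.979, -0.006], [-0.016, -0.003, -1.0]]
wrist_force: [0.9, -1.0, -0.1]
gripper_width: 0.347
gripper_force: 0.0
(-1, -1) [ 0.51427229 -0.07752423]
(-1, 1) [0.53256852 0.00855275]
(1, -1) [ 0.64143148 -0.10455275]
(1, 1) [ 0.65972771 -0.01847577]
turn [-0.027  0.152  0.02 ]
shift [-0.0484  0.1979  0.1822] t 3.55 F [ 0.93 -1.03 -0.08] w 0.34654149284294444 pos [ 0.4257 -0.2611  0.2132]
```

```bash
python3 -c "
from h import *
cv2.imwrite('pics/s3.png',cv2.resize(cams.capture('side')[60:220,200:440,::-1],None,fx=3.2,fy=3.2))
print(r.sense()['gripper_width'],px('side',[.4227,-.259,.052]),px('side',r.sense()['tcp_pos']));lenses()"
```

```text
0.3489872759874971 [[318.75858304 177.52525895]] [[321.27004875 135.66846604]]
lens 24 [0.4321 0.0805 0.052 ]
lens 25 [0.4187 0.2037 0.052 ]
lens 12 [0.1262 0.8567 0.052 ]
lens 7 [0.1061 0.862  0.052 ]
```

View pics/s3.png

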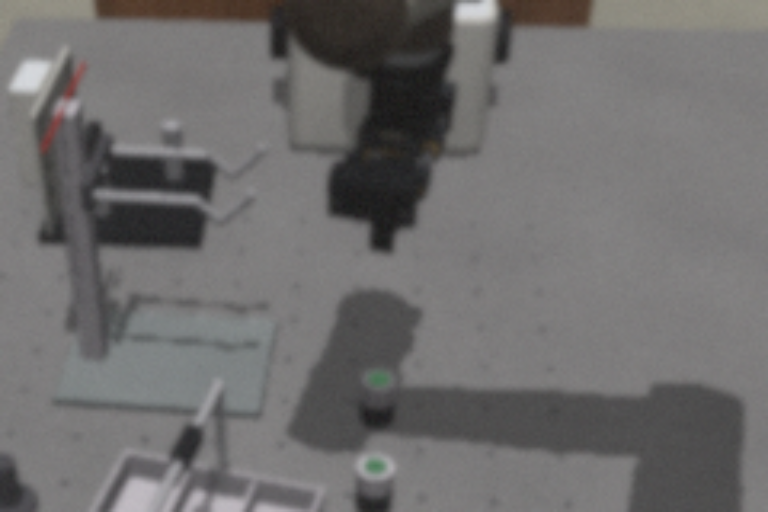

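The side crop shows the gripper empty and the lens still standing at crop (379,380), about where it was: the fingers had probably not finished closing. I'll retry, checking the closing.

```bash
python3 -m handwheel '[[[0,0,0,0,0,0,0.087],[0,0,0,0,0,0,0.087],[0,0,0,0,0,0,0.087],[0,0,0,0,0,0,0.087],[0,0,0,0,0,0,0.087],[0,0,0,0,0,0.04,0.087],[0,0,0,0,0,0.04,0.087],[0,0,0,0,0,0.04,0.087],[0,0,0,0,0,0.04,0.087],[0,0,0,0,0,0.025,0.087],[0,0,0,0,0,0,0.087]]]' 
python3 -c "
from h import *
print(at('side',318.4,178.7,.052));plan((.4227,-.259,.027),-12)"
python3 -m handwheel '[[[0,0,0,0,0,0,0.02],[0,0,0,0,0,0,0.02],[0,0,0,0,0,0,0.02],[0,0,0,0,0,0,0.02],[0,0,0,0,0,0,0.02],[0,0,0,0,0,0,0.02]]]'
```

```text
time_s: 4.75
tcp_pos: [0.4189, -0.2586, 0.0173]
ee_rot: [[-0.978, 0.208, -0.008], [0.208, 0.978, 0.002], [0.008, 0.0, -1.0]]
wrist_force: [-0.1, 0.4, 0.2]
gripper_width: 0.997
gripper_force: 0.0
[ 0.42379799 -0.25291715  0.052     ]
turn [ 0.005 -0.081 -0.   ]
shift [-0.0038  0.0004 -0.0097] t 4.75 F [-0.12  0.41  0.21] w 0.9972859578965215 pos [ 0.4189 -0.2586  0.0173]
time_s: 5.35
tcp_pos: [0.4218, -0.2594, 0.021]
ee_rot: [[-0.978, 0.207, 0.001], [0.207, 0.978, -0.0], [-0.001, -0.0, -1.0]]
wrist_force: [-0.0, 0.5, -0.3]
gripper_width: 0.54
gripper_force: 0.0
```

```bash
python3 -m handwheel '[[[0,0,0,0,0,0,0.02],[0,0,0,0,0,0,0.02],[0,0,0,0,0,0,0.02],[0,0,0,0,0,0,0.02]]]'; python3 -c "
from h import *
plan((.4227,-.259,.027),-12)"
```

```text
time_s: 5.75
tcp_pos: [0.4217, -0.2593, 0.0207]
ee_rot: [[-0.978, 0.207, 0.0], [0.207, 0.978, -0.0], [-0.0, -0.0, -1.0]]
wrist_force: [-0.8, 0.7, 2.2]
gripper_width: 0.403
gripper_force: 30.0
turn [-0.     0.001  0.006]
shift [-0.0009  0.0005 -0.0063] t 5.75 F [-0.83  0.73  2.18] w 0.4033178311750017 pos [ 0.4217 -0.2593  0.0207]
```

```bash
python3 -m handwheel '[[[0,0,0,0,0,-0.03,0.02],[0,0,0,0,0,-0.035,0.02],[0,0,0,0,0,-0.035,0.02],[0,0,0,0,0,-0.03,0.02],[0,0,0,-0.01,0.04,0,0.02],[0,0,0,-0.01,0.04,0,0.02],[0,0,0,-0.01,0.04,0,0.02],[0,0,0,-0.01,0.04,0,0.02],[0,0,0,-0.01,0.037,0,0.02],[0,0,0,0,0,0,0.02],[0,0,0,0,0,0,0.02]]]'; python3 -c "
from h import *
plan((.5143,-.0775,.026),-12)"
```

```text
time_s: 6.85
tcp_pos: [0.5111, -0.0763, 0.1499]
ee_rot: [[-0.979, 0.206, -0.002], [0.206, 0.979, -0.0], [0.002, -0.0, -1.0]]
wrist_force: [-0.3, -0.1, -1.4]
gripper_width: 0.405
gripper_force: 30.0
turn [-0.004 -0.015  0.021]
shift [-0.0034 -0.0006  0.1239] t 6.85 F [-0.33 -0.14 -1.38] w 0.40532274421474407 pos [ 0.5111 -0.0763  0.1499]
```

```bash
python3 -m handwheel '[[[0,0,0,-0.003,0,0.03,0.02],[0,0,0,0,0,0.03,0.02],[0,0,0,0,0,0.03,0.02],[0,0,0,0,0,0.02,0.02],[0,0,0,0,0,0.01,0.02],[0,0,0,0,0,0.003,0.02],[0,0,0,0,0,0,0.02],[0,0,0,0,0,0,0.02]]]'; python3 -c "
from h import *
plan((.5143,-.0775,.026),-12)"
```

```text
time_s: 7.65
tcp_pos: [0.5151, -0.0778, 0.0286]
ee_rot: [[-0.978, 0.207, 0.002], [0.207, 0.978, 0.0], [-0.002, 0.001, -1.0]]
wrist_force: [-0.8, 0.3, -1.2]
gripper_width: 0.404
gripper_force: 30.0
turn [0.006 0.02  0.004]
shift [0.0009 0.0001 0.0026] t 7.65 F [-0.78  0.32 -1.17] w 0.4036580454612724 pos [ 0.5151 -0.0778  0.0286]
```

```bash
python3 -m handwheel '[[[0,0,0,0,0,0.003,0.02],[0,0,0,0,0,0,0.02],[0,0,0,0,0,0,0.05],[0,0,0,0,0,0,0.05],[0,0,0,0,0,0,0.05],[0,0,0,0,0,-0.03,0.05],[0,0,0,0,0,-0.04,0.05],[0,0,0,0,0,-0.04,0.087],[0,0,0,0,0,-0.02,0.087],[0,0,0,0,0,0,0.087],[0,0,0,0,0,0,0.087]]]'; python3 -c "
from h import *
plan((.4246,-.1296,.021),-12)
lenses();crop('top',180,140,240,160,3,'pics/t4.png')"
```

```text
time_s: 8.75
tcp_pos: [0.514, -0.0775, 0.1545]
ee_rot: [[-0.978, 0.208, 0.0], [0.208, 0.978, 0.001], [-0.0, 0.001, -1.0]]
wrist_force: [-0.3, 0.2, 0.0]
gripper_width: 0.855
gripper_force: 0.0
turn [0.006 0.002 0.003]
shift [ 0.0766 -0.0696  0.1335] t 8.75 F [-0.28  0.17  0.04] w 0.8545955471921924 pos [ 0.514  -0.0775  0.1545]
lens 26 [ 0.4246 -0.1292  0.052 ]
lens 25 [0.4183 0.2036 0.052 ]
```

View pics/t4.png

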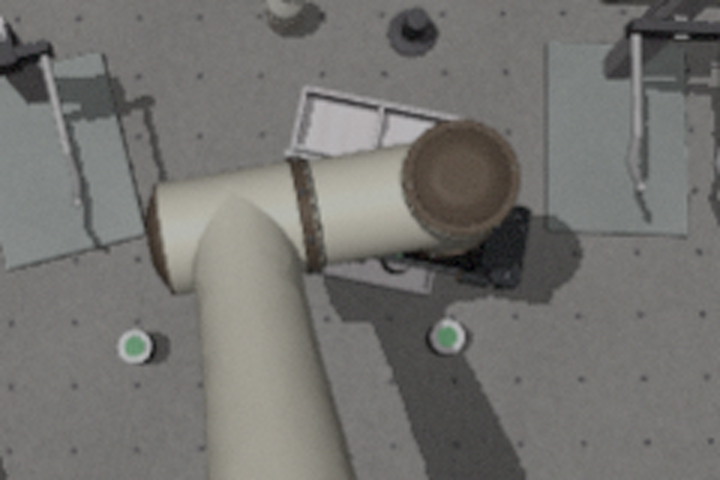

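```bash
python3 -m handwheel '[[[0,0,0,0.026,-0.0232,0,0.087],[0,0,0,0.026,-0.0232,0,0.087],[0,0,0,0.0246,-0.0232,0,0.087],[0,0,0,0,0,0,0.087],[0,0,0,0,0,0,0.087],[0,0,0,0,0,0.04,0.087],[0,0,0,0,0,0.04,0.087],[0,0,0,0,0,0.04,0.087],[0,0,0,0,0,0.0135,0.087],[0,0,0,0,0,0,0.087],[0,0,0,0,0,0,0.087]]]'
python3 -m handwheel '[[[0,0,0,0,0,0,0.02],[0,0,0,0,0,0,0.02],[0,0,0,0,0,0,0.02],[0,0,0,0,0,0,0.02],[0,0,0,0,0,0,0.02],[0,0,0,0,0,0,0.02],[0,0,0,0,0,0,0.02],[0,0,0,0,0,0,0.02],[0,0,0,0,0,0,0.02],[0,0,0,0,0,0,0.02]]]'
python3 -c "
from h import *
plan((.6414,-.1046,.20),-12)"
```

```text
time_s: 9.95
tcp_pos: [0.4259, -0.1296, 0.0208]
ee_rot: [[-0.978, 0.206, -0.0], [0.206, 0.978, -0.0], [0.0, -0.0, -1.0]]
wrist_force: [-0.1, 0.3, 1.2]
gripper_width: 0.999
gripper_force: 0.0
time_s: 10.95
tcp_pos: [0.4251, -0.1298, 0.0211]
ee_rot: [[-0.978, 0.207, 0.0], [0.207, 0.978, 0.0], [-0.0, 0.0, -1.0]]
wrist_force: [-0.1, 0.4, 1.7]
gripper_width: 0.4
gripper_force: 30.0
turn [0.001 0.003 0.006]
shift [-0.2063  0.0696 -0.1789] t 10.95 F [-0.08  0.41  1.72] w 0.40004442962013764 pos [ 0.4251 -0.1298  0.0211]
```

```bash
python3 -m handwheel '[[[0,0,0,0,0,-0.035,0.02],[0,0,0,0,0,-0.036,0.02],[0,0,0,0,0,-0.036,0.02],[0,0,0,0,0,-0.036,0.02],[0,0,0,0,0,-0.036,0.02],[0,0,0,-0.04,0.0139,0,0.02],[0,0,0,-0.042,0.0139,0,0.02],[0,0,0,-0.042,0.0139,0,0.02],[0,0,0,-0.042,0.0139,0,0.02],[0,0,0,-0.0403,0.014,0,0.02],[0,0,0,0,0,0,0.02],[0,0,0,0,0,0,0.02]]]'
python3 -m handwheel '[[[0,0,0,0,0,0.04,0.02],[0,0,0,0,0,0.04,0.02],[0,0,0,0,0,0.04,0.02],[0,0,0,0,0,0.03,0.02],[0,0,0,0,0,0.014,0.02],[0,0,0,0,0,0.005,0.02],[0,0,0,0,0,0,0.02],[0,0,0,0,0,0,0.02]]]'
python3 -c "
from h import *
plan((.6414,-.1046,.0255),-12)"
```

```text
time_s: 12.15
tcp_pos: [0.6409, -0.1043, 0.1978]
ee_rot: [[-0.978, 0.207, -0.004], [0.207, 0.978, 0.0], [0.004, -0.001, -1.0]]
wrist_force: [-1.0, -0.4, -0.5]
gripper_width: 0.408
gripper_force: 30.0
time_s: 12.95
tcp_pos: [0.6424, -0.1045, 0.0331]
ee_rot: [[-0.978, 0.207, 0.004], [0.207, 0.978, -0.0], [-0.004, 0.001, -1.0]]
wrist_force: [0.7, -0.1, -0.8]
gripper_width: 0.402
gripper_force: 30.0
turn [0.006 0.033 0.009]
shift [ 0.001  -0.0003  0.0076] t 12.95 F [ 0.74 -0.1  -0.85] w 0.4020089222128854 pos [ 0.6424 -0.1045  0.0331]
```

```bash
python3 -m handwheel '[[[0,0,0,0,0,0.005,0.02],[0,0,0,0,0,0,0.02],[0,0,0,0,0,0,0.02]]]'
python3 -m handwheel '[[[0,0,0,0,0,0,0.05],[0,0,0,0,0,0,0.05],[0,0,0,0,0,0,0.05],[0,0,0,0,0,-0.03,0.05],[0,0,0,0,0,-0.04,0.05],[0,0,0,0,0,-0.05,0.087],[0,0,0,0,0,-0.05,0.087],[0,0,0,0,0,0,0.087],[0,0,0,0,0,0,0.087]]]'; python3 -c "
from h import *
lenses();plan((.4321,.0805,.20),-12)"
```

```text
time_s: 13.25
tcp_pos: [0.6413, -0.1045, 0.0264]
ee_rot: [[-0.978, 0.207, 0.001], [0.207, 0.978, 0.0], [-0.001, 0.0, -1.0]]
wrist_force: [0.3, 0.1, -0.6]
gripper_width: 0.406
gripper_force: 30.0
time_s: 14.15
tcp_pos: [0.6418, -0.1043, 0.198]
ee_rot: [[-0.978, 0.207, 0.004], [0.207, 0.978, 0.001], [-0.004, 0.002, -1.0]]
wrist_force: [-0.3, 0.5, -1.0]
gripper_width: 0.848
gripper_force: 0.0
lens 8 [ 0.6917 -0.1311  0.052 ]
lens 27 [ 0.6414 -0.1074  0.052 ]
lens 24 [ 0.5151 -0.0813  0.052 ]
lens 26 [0.4185 0.2034 0.052 ]
turn [ 0.007 -0.002  0.003]
shift [ 0.2425  0.1374 -0.0041] t 14.2 F [ 0.26  0.11 -0.56] w 0.8947569267185469 pos [ 0.6408 -0.1043  0.1959]
```

```bash
python3 -m handwheel '[[[0,0,0,0.0404,0.0229,0,0.087],[0,0,0,0.0404,0.0229,0,0.087],[0,0,0,0.0404,0.0229,0,0.087],[0,0,0,0.0404,0.0229,0,0.087],[0,0,0,0.0404,0.0229,0,0.087],[0,0,0,0.0404,0.0229,0,0.087],[0,0,0,0,0,0,0.087],[0,0,0,0,0,0,0.087]]]'; python3 -c "
from h import *
lenses();plan((.4321,.0805,.021),-12)
cv2.imwrite('pics/s5.png',cams.capture('side')[:,:,::-1]);print(px('side',[.4321,.0805,.052]))"
```

```text
time_s: 15.0
tcp_pos: [0.4315, 0.0806, 0.1951]
ee_rot: [[-0.979, 0.205, -0.002], [0.205, 0.979, -0.001], [0.001, -0.001, -1.0]]
wrist_force: [0.0, -0.3, 0.1]
gripper_width: 1.001
gripper_force: 0.0
lens 22 [ 0.6415 -0.1078  0.052 ]
lens 22 [ 0.5151 -0.0813  0.052 ]
lens 7 [0.1194 0.8498 0.052 ]
turn [-0.014 -0.013  0.014]
shift [0.0002 0.0004 0.1742] t 15.05 F [-0.82 -0.53 -0.58] w 1.000945089035562 pos [0.4323 0.0801 0.1952]
[[314.11007869 258.40394998]]
```

View pics/s5.png

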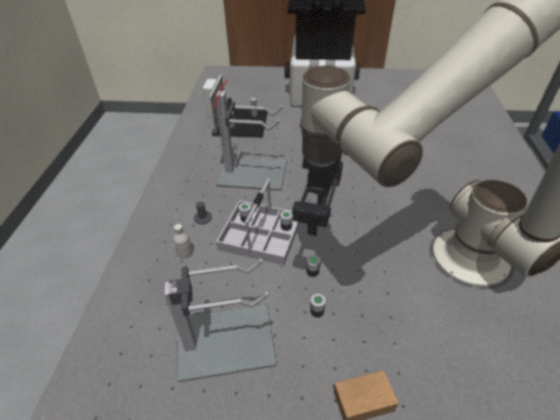

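Both placed objectives stand in carrier cells (244,209) and (286,217), and the third is still at (313,259), as predicted.

```bash
python3 -m handwheel '[[[0,0,0,0,0,0.045,0.087],[0,0,0,0,0,0.045,0.087],[0,0,0,0,0,0.045,0.087],[0,0,0,0,0,0.039,0.087],[0,0,0,0,0,0,0.087],[0,0,0,0,0,0,0.087]]]'
python3 -m handwheel '[[[0,0,0,0,0,0,0.02],[0,0,0,0,0,0,0.02],[0,0,0,0,0,0,0.02],[0,0,0,0,0,0,0.02],[0,0,0,0,0,0,0.02],[0,0,0,0,0,0,0.02],[0,0,0,0,0,0,0.02],[0,0,0,0,0,0,0.02],[0,0,0,0,0,0,0.02],[0,0,0,0,0,0,0.02]]]'
python3 -c "
from h import *
plan((.6597,-.0185,.20),-12)"
```

```text
time_s: 15.7
tcp_pos: [0.4332, 0.0794, 0.0217]
ee_rot: [[-0.978, 0.208, -0.002], [0.209, 0.978, -0.001], [0.001, -0.002, -1.0]]
wrist_force: [0.5, 0.5, 1.0]
gripper_width: 1.001
gripper_force: 0.0
time_s: 16.7
tcp_pos: [0.4329, 0.0804, 0.0222]
ee_rot: [[-0.978, 0.207, 0.001], [0.207, 0.978, 0.0], [-0.001, 0.0, -1.0]]
wrist_force: [-0.6, 1.1, 2.5]
gripper_width: 0.405
gripper_force: 30.0
turn [0.004 0.005 0.008]
shift [-0.2424 -0.0496 -0.1778] t 16.7 F [-0.62  1.1   2.48] w 0.40498559221391783 pos [0.4329 0.0804 0.0222]
```

```bash
python3 -m handwheel '[[[0,0,0,0,0,-0.035,0.02],[0,0,0,0,0,-0.036,0.02],[0,0,0,0,0,-0.036,0.02],[0,0,0,0,0,-0.036,0.02],[0,0,0,0,0,-0.035,0.02],[0,0,0,-0.0484,-0.0099,0,0.02],[0,0,0,-0.0485,-0.0099,0,0.02],[0,0,0,-0.0485,-0.0099,0,0.02],[0,0,0,-0.0485,-0.0099,0,0.02],[0,0,0,-0.0485,-0.01,0,0.02],[0,0,0,0,0,0,0.02],[0,0,0,0,0,0,0.02]]]'
python3 -m handwheel '[[[0,0,0,0,0,0.04,0.02],[0,0,0,0,0,0.04,0.02],[0,0,0,0,0,0.04,0.02],[0,0,0,0,0,0.03,0.02],[0,0,0,0,0,0.014,0.02],[0,0,0,0,0,0.005,0.02],[0,0,0,0,0,0.003,0.02],[0,0,0,0,0,0,0.02],[0,0,0,0,0,0,0.02]]]'
python3 -c "
from h import *
plan((.6597,-.0185,.0267),-12)"
```

```text
time_s: 17.9
tcp_pos: [0.6589, -0.0194, 0.1973]
ee_rot: [[-0.978, 0.209, -0.005], [0.209, 0.978, -0.0], [0.005, -0.001, -1.0]]
wrist_force: [-0.8, -0.2, -0.3]
gripper_width: 0.405
gripper_force: 30.0
time_s: 18.8
tcp_pos: [0.6604, -0.0184, 0.0298]
ee_rot: [[-0.978, 0.207, 0.003], [0.207, 0.978, 0.0], [-0.003, 0.001, -1.0]]
wrist_force: [0.4, -0.6, -0.7]
gripper_width: 0.402
gripper_force: 30.0
turn [0.01  0.028 0.008]
shift [ 0.0007 -0.0003  0.0031] t 18.8 F [ 0.42 -0.59 -0.68] w 0.401790451195759 pos [ 0.6604 -0.0184  0.0298]
```

```bash
python3 -m handwheel '[[[0,0,0,0,0,0.002,0.02],[0,0,0,0,0,0,0.02],[0,0,0,0,0,0,0.05],[0,0,0,0,0,0,0.05],[0,0,0,0,0,0,0.05],[0,0,0,0,0,-0.03,0.05],[0,0,0,0,0,-0.04,0.05],[0,0,0,0,0,-0.05,0.087],[0,0,0,0,0,-0.05,0.087],[0,0,0,0,0,0,0.087],[0,0,0,0,0,0,0.087]]]'; python3 -c "
from h import *
lenses();plan((.4185,.2034,.20),-12)"
```

```text
time_s: 19.9
tcp_pos: [0.66, -0.0184, 0.198]
ee_rot: [[-0.978, 0.208, 0.004], [0.208, 0.978, 0.001], [-0.004, 0.002, -1.0]]
wrist_force: [-0.8, -0.0, -0.3]
gripper_width: 0.853
gripper_force: 0.0
lens 30 [ 0.6592 -0.0218  0.052 ]
lens 26 [ 0.6415 -0.1078  0.052 ]
lens 25 [ 0.5151 -0.0809  0.052 ]
lens 8 [0.1181 0.858  0.052 ]
turn [ 0.006 -0.004  0.003]
shift [ 0.2813  0.167  -0.0041] t 19.95 F [-0.09 -0.    0.19] w 0.8956415824219276 pos [ 0.6589 -0.0185  0.1959]
```

```bash
python3 -m handwheel '[[[0,0,0,0.0402,0.0238,0,0.087],[0,0,0,0.0402,0.0238,0,0.087],[0,0,0,0.0402,0.0239,0,0.087],[0,0,0,0.0402,0.0239,0,0.087],[0,0,0,0.0402,0.0239,0,0.087],[0,0,0,0.0402,0.0239,0,0.087],[0,0,0,0.0402,0.0239,0,0.087],[0,0,0,0,0,0,0.087],[0,0,0,0,0,0,0.087]]]'; python3 -c "
from h import *
lenses();plan((.4185,.2034,.021),-12)
im=cams.capture('side');hsv=cv2.cvtColor(im,cv2.COLOR_RGB2HSV)
m=((hsv[...,0]>40)&(hsv[...,0]<85)&(hsv[...,1]>60)).astype(np.uint8)
n,l,st,c=cv2.connectedComponentsWithStats(m)
for i in range(1,n):
    if st[i,4]>6: print(c[i],at('side',*c[i],.052))"
```

```text
time_s: 20.85
tcp_pos: [0.4176, 0.2034, 0.1949]
ee_rot: [[-0.979, 0.205, -0.002], [0.205, 0.979, -0.002], [0.002, -0.002, -1.0]]
wrist_force: [0.2, -0.2, 0.7]
gripper_width: 1.001
gripper_force: 0.0
lens 24 [ 0.6586 -0.0217  0.052 ]
lens 22 [ 0.6415 -0.1078  0.052 ]
lens 23 [ 0.5148 -0.081   0.052 ]
turn [-0.02  -0.012  0.014]
shift [-1.00e-04  5.00e-04  1.74e-01] t 20.9 F [-0.09 -0.35  0.37] w 0.9968702307888433 pos [0.4183 0.2029 0.195 ]
[244.5 206.2] [ 0.64369581 -0.10893856  0.052     ]
[285.83333333 214.08333333] [ 0.51751538 -0.08260834  0.052     ]
[234.  226.5] [ 0.66176612 -0.02244639  0.052     ]
[305.75675676 289.35135135] [0.45097198 0.18036669 0.052     ]
```

```bash
python3 -c "
from h import *
crop('side',255,230,110,100,5,'pics/s6.png')"
```

```text
(no output)
```

View pics/s6.png

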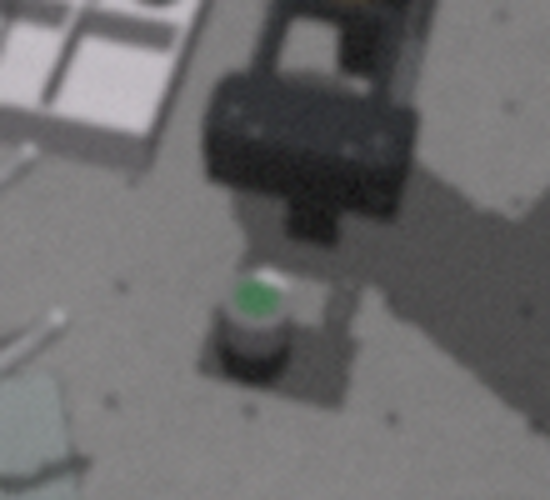

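The fourth objective was knocked aside, still standing, with its green top at side pixel (306,289) → about (0.449, 0.181).

```bash
python3 -m handwheel '[[[0,0,0,-0.0346,-0.0151,0,0.087],[0,0,0,0,0,0,0.087],[0,0,0,0,0,0,0.087],[0,0,0,0,0,0.045,0.087],[0,0,0,0,0,0.045,0.087],[0,0,0,0,0,0.045,0.087],[0,0,0,0,0,0.038,0.087],[0,0,0,0,0,0,0.087],[0,0,0,0,0,0,0.087]]]'
python3 -m handwheel '[[[0,0,0,0,0,0,0.02],[0,0,0,0,0,0,0.02],[0,0,0,0,0,0,0.02],[0,0,0,0,0,0,0.02],[0,0,0,0,0,0,0.02],[0,0,0,0,0,0,0.02],[0,0,0,0,0,0,0.02],[0,0,0,0,0,0,0.02],[0,0,0,0,0,0,0.02],[0,0,0,0,0,0,0.02]]]'
python3 -c "
from h import *
plan((.5326,.0086,.20),-12)"
```

```text
time_s: 21.9
tcp_pos: [0.4497, 0.1812, 0.0233]
ee_rot: [[-0.978, 0.207, -0.0], [0.207, 0.978, -0.001], [0.0, -0.001, -1.0]]
wrist_force: [1.3, 0.2, 0.5]
gripper_width: 0.998
gripper_force: 0.0
time_s: 22.9
tcp_pos: [0.4494, 0.1811, 0.023]
ee_rot: [[-0.978, 0.207, -0.0], [0.207, 0.978, -0.0], [0.0, -0.0, -1.0]]
wrist_force: [-0.1, -0.2, 2.1]
gripper_width: 0.405
gripper_force: 30.0
turn [-0.004 -0.003  0.006]
shift [-0.1173 -0.1515 -0.177 ] t 22.9 F [-0.14 -0.19  2.13] w 0.40514355865785834 pos [0.4494 0.1811 0.023 ]
```

```bash
python3 -m handwheel '[[[0,0,0,0,0,-0.03,0.02],[0,0,0,0,-0.01,-0.04,0.02],[0,0,0,0,-0.03,-0.04,0.02],[0,0,0,0,-0.035,-0.04,0.02],[0,0,0,-0.0391,-0.0255,0,0.02],[0,0,0,-0.0391,-0.0255,0,0.02],[0,0,0,-0.0391,-0.0255,0,0.02],[0,0,0,0,0,0,0.02],[0,0,0,0,0,0,0.02]]]'
python3 -m handwheel '[[[0,0,0,0,0,0.04,0.02],[0,0,0,0,0,0.04,0.02],[0,0,0,0,0,0.03,0.02],[0,0,0,0,0,0.02,0.02],[0,0,0,0,0,0.01,0.02],[0,0,0,0,0,0.003,0.02],[0,0,0,0,0,0,0.02],[0,0,0,0,0,0,0.02]]]'
python3 -c "
from h import *
plan((.5326,.0086,.0275),-12)"
```

```text
time_s: 23.8
tcp_pos: [0.5331, 0.0097, 0.1696]
ee_rot: [[-0.978, 0.21, -0.002], [0.21, 0.978, -0.0], [0.002, -0.0, -1.0]]
wrist_force: [-0.2, -0.7, -1.3]
gripper_width: 0.403
gripper_force: 30.0
time_s: 24.6
tcp_pos: [0.5343, 0.0113, 0.0289]
ee_rot: [[-0.978, 0.207, 0.003], [0.207, 0.978, 0.001], [-0.003, 0.001, -1.0]]
wrist_force: [0.3, 0.2, -1.4]
gripper_width: 0.403
gripper_force: 30.0
turn [0.013 0.025 0.012]
shift [ 0.0011 -0.003   0.0014] t 24.6 F [ 0.27  0.19 -1.42] w 0.4033934595338104 pos [0.5343 0.0113 0.0289]
```

```bash
python3 -m handwheel '[[[0,0,0,0,-0.003,0.0015,0.02],[0,0,0,0,0,0,0.02],[0,0,0,0,0,0,0.05],[0,0,0,0,0,0,0.05],[0,0,0,0,0,0,0.05],[0,0,0,0,0,-0.03,0.05],[0,0,0,0,0,-0.05,0.05],[0,0,0,0,0,-0.05,0.087],[0,0,0,0.02,0,-0.05,0.087],[0,0,0,0.04,0,-0.05,0.087],[0,0,0,0.04,0,0,0.087],[0,0,0,0,0,0,0.087]]]'; python3 -m handwheel '[[[0,0,-1.364,0,0,0,0.087],[0,0,-1.364,0,0,0,0.087],[0,0,-1.364,0,0,0,0.087],[0,0,-1.364,0,0,0,0.087],[0,0,-1.364,0,0,0,0.087],[0,0,-1.364,0,0,0,0.087],[0,0,-1.364,0,0,0,0.087],[0,0,-1.364,0,0,0,0.087],[0,0,-1.364,0,0,0,0.087],[0,0,-1.364,0,0,0,0.087],[0,0,-1.364,0,0,0,0.087],[0,0,0,0,0,0,0.087]]]'; python3 -c "
from h import *
lenses();plan((.5868,-.0475,.23),78);print(r.sense()['joints'])
crop('top',240,150,110,100,5,'pics/t7.png')"
```

```text
time_s: 25.8
tcp_pos: [0.4411, 0.0265, 0.2429]
ee_rot: [[-0.979, 0.206, 0.001], [0.206, 0.979, 0.002], [-0.001, 0.002, -1.0]]
wrist_force: [0.5, -0.6, -0.0]
gripper_width: 0.937
gripper_force: 0.0
time_s: 27.0
tcp_pos: [0.4449, 0.0264, 0.2412]
ee_rot: [[-0.207, -0.978, -0.001], [-0.978, 0.207, -0.0], [0.0, 0.001, -1.0]]
wrist_force: [0.2, 1.1, -0.4]
gripper_width: 1.0
gripper_force: 0.0
lens 23 [ 0.6588 -0.0214  0.052 ]
lens 22 [ 0.6415 -0.1078  0.052 ]
lens 26 [ 0.5155 -0.0808  0.052 ]
turn [ 0.007 -0.005 -0.019]
shift [ 0.0427 -0.1542  0.0112] t 27.05 F [ 0.15 -1.18  0.62] w 0.9980484423138123 pos [0.4448 0.0264 0.2412]
[ 2.44043225e+01  3.37783445e+00 -2.14038538e+01 -3.20408147e-03
 -6.52695858e+01 -3.65190571e+01]
```

View pics/t7.png

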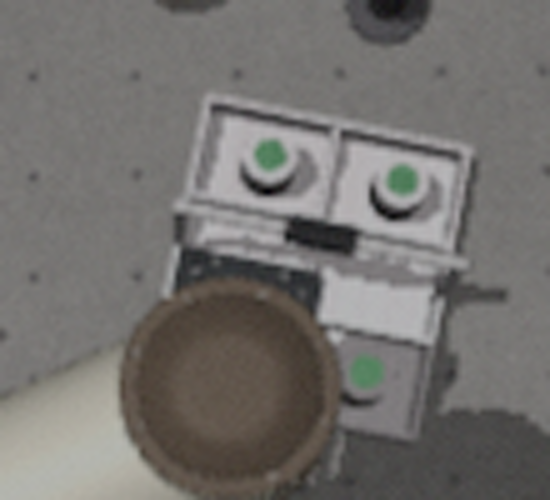

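```bash
python3 -m handwheel '[[[0,0,0,0.0107,-0.0385,0,0.087],[0,0,0,0.0107,-0.0385,0,0.087],[0,0,0,0.0107,-0.0385,0,0.087],[0,0,0,0.0107,-0.0385,0,0.087],[0,0,0,0,0,0,0.087],[0,0,0,0,0,0,0.087],[0,0,0,0,0,0.03,0.087],[0,0,0,0,0,0.03,0.087],[0,0,0,0,0,0.03,0.087],[0,0,0,0,0,0.028,0.087],[0,0,0,0,0,0,0.087],[0,0,0,0,0,0,0.087]]]'; python3 -c "
from h import *
plan((.5868,-.0475,.122),78);
im=cams.capture('side')[150:270,190:310,::-1];cv2.imwrite('pics/s8.png',cv2.resize(im,None,fx=5,fy=5))"
```

```text
time_s: 28.3
tcp_pos: [0.5865, -0.0469, 0.1246]
ee_rot: [[-0.206, -0.979, 0.0], [-0.979, 0.206, -0.001], [0.0, -0.001, -1.0]]
wrist_force: [0.3, 0.3, 0.5]
gripper_width: 0.996
gripper_force: 0.0
turn [-0.005 -0.004  0.016]
shift [ 0.0005 -0.0005  0.0026] t 28.3 F [0.33 0.32 0.45] w 0.9962666005365621 pos [ 0.5865 -0.0469  0.1246]
```

View pics/s8.png

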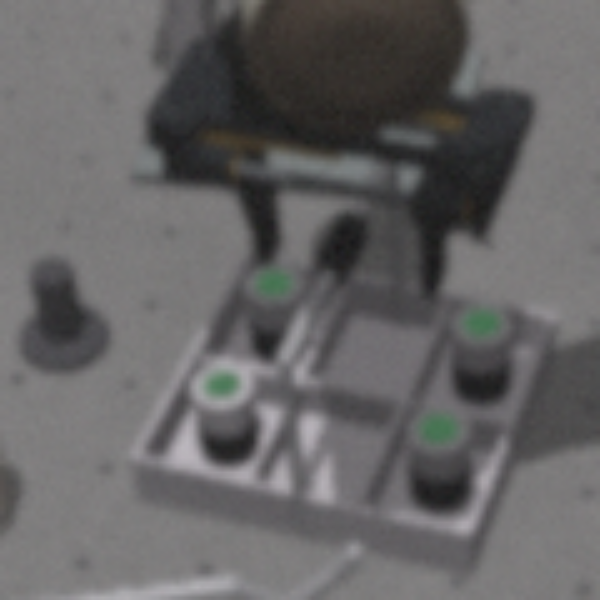

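All four objectives stand in the end cells and the fingers straddle the grip block at (345,240). Closing.

```bash
python3 -m handwheel '[[[0,0,0,0,0,0.003,0],[0,0,0,0,0,0,0],[0,0,0,0,0,0,0],[0,0,0,0,0,0,0],[0,0,0,0,0,0,0],[0,0,0,0,0,0,0],[0,0,0,0,0,0,0],[0,0,0,0,0,0,0],[0,0,0,0,0,0,0],[0,0,0,0,0,0,0],[0,0,0,0,0,0,0],[0,0,0,0,0,0,0]]]'; python3 -m handwheel '[[[0,0,0,0,0,0,0],[0,0,0,0,0,0,0],[0,0,0,0,0,0,0],[0,0,0,0,0,-0.01,0],[0,0,0,0,0,-0.01,0],[0,0,0,0,0,0,0],[0,0,0,0,0,0,0]]]';  python3 -c "
from h import *
plan((.5868,-.0475,.32),78)"
```

```text
time_s: 29.55
tcp_pos: [0.5874, -0.0472, 0.1208]
ee_rot: [[-0.207, -0.978, 0.002], [-0.978, 0.207, 0.0], [-0.001, -0.002, -1.0]]
wrist_force: [2.5, -0.3, -0.4]
gripper_width: 0.181
gripper_force: 30.0
time_s: 30.25
tcp_pos: [0.5859, -0.0472, 0.1404]
ee_rot: [[-0.207, -0.978, -0.001], [-0.978, 0.207, 0.0], [-0.0, 0.001, -1.0]]
wrist_force: [-1.0, 0.9, -7.8]
gripper_width: 0.178
gripper_force: 30.0
turn [0.013 0.001 0.006]
shift [ 1.000e-04 -1.000e-03 -1.796e-01] t 30.25 F [-0.95  0.92 -7.82] w 0.1780142249565386 pos [ 0.5859 -0.0472  0.1404]
```

```bash
python3 - <<'E'
from h import *
T=lambda u,v:(150+(u+.5)/2.66-.5,110+(v+.5)/2.66-.5)
W=lambda q,z:at("top",*T(*q),z)[:2]
for nm,L in[("scale",[(563,117),(565,286),(565,286),(689,290),(688,120),(689,290)]),("rack",[(88,318),(209,288),(170,127),(209,288),(50,165),(88,318)])]:
    for i in(0,2,4):
        d=W(L[i+1],.008)-W(L[i],.008);print(nm,(np.degrees(np.arctan2(d[1],d[0]))+45)%90-45,np.linalg.norm(d))
print(W((565,286),.008),W((689,290),.008), W((88,318),.008),W((209,288),.008))
# straight prong lines at prong height
for nm,z,l,rr in[("scale",.216,[(643,112),(639,208)],[(722,110),(721,206)]),("rack",.201,[(43,147),(66,245)],[(121,129),(144,228)])]:
    for p in(l,rr):
        d=W(p[0],z)-W(p[1],z);print(nm,np.degrees(np.arctan2(d[1],d[0])),W(p[0],z),W(p[1],z))
E
python3 -m handwheel '[[[0,0,0,0,0,-0.03,0],[0,0,0,0,0,-0.03,0],[0,0,0,0,0,-0.03,0],[0,0,0,0,0,-0.03,0],[0,0,0,0,0,-0.01,0],[0,0,0,0,0.03,0,0],[0,0,0,0,0.03,0,0],[0,0,0,0,0.03,0,0],[0,0,0,0,0.03,0,0],[0,0,0,0,0.03,0,0],[0,0,0,0,0.03,0,0],[0,0,0,0,0,0,0]]]'
python3 -c "
from h import *
print(r.sense()['joints']);plan((.41,-.332,.27),88)"
```

```text
scale -1.8600449306493658 0.22014836067368343
scale -2.533030891726341 0.1568941731583936
scale -3.185769814461395 0.22183974610227827
rack 13.433648925661402 0.15570011940428502
rack 13.741083944735607 0.21571140507190192
rack 15.019552223162492 0.20438984677311145
[ 0.54108831 -0.25116022] [ 0.53415432 -0.40790109] [0.50760019 0.34833549] [0.54377232 0.19689538]
scale -5.4944773409671015 [ 0.70334781 -0.29858538] [ 0.59652464 -0.28830987]
scale -4.407800731878526 [ 0.7048714  -0.38556092] [ 0.59780559 -0.37730799]
rack 14.35760315313021 [0.67542439 0.35831301] [0.56586839 0.33027021]
rack 13.61149825171739 [0.69473681 0.27293353] [0.58358688 0.24601992]
time_s: 31.45
tcp_pos: [0.4045, -0.0104, 0.2687]
ee_rot: [[-0.206, -0.978, -0.008], [-0.978, 0.206, 0.0], [0.001, 0.008, -1.0]]
wrist_force: [-2.7, -0.0, -8.8]
gripper_width: 0.18
gripper_force: 30.2
[ 21.6335155   -2.0077376  -22.75972862  -0.20702079 -69.66394461
 -33.46861029]
turn [ 0.076 -0.005 -1.651]
shift [ 0.3213 -0.0167 -0.0013] t 31.45 F [-2.7  -0.01 -8.77] w 0.18002332493926274 pos [ 0.4045 -0.0104  0.2687]
```

```bash

python3 -m handwheel '[[[0,0,-0.775,0,0,0,0],[0,0,-0.775,0,0,0,0],[0,0,0,0.03,0,0,0],[0,0,0,0.031,0,0,0],[0,0,0,0.031,0,0,0],[0,0,0,0.031,0,0,0],[0,0,0,0.031,0,0,0],[0,0,0,0.031,0,0,0],[0,0,0,0.031,0,0,0],[0,0,0,0.031,0,0,0],[0,0,0,0.031,0,0,0],[0,0,0,0.031,0,0,0]]]'
python3 -m handwheel '[[[0,0,0,0,0,0,0],[0,0,0,0,0,0,0],[0,0,0,0,0,0,0]]]'
python3 -c "
from h import *
plan((.414,-.3237,.27),87.3);plan((.584,-.3317,.27),87.3)
crop('top',340,100,140,140,4,'pics/t9.png')"
```

```text
time_s: 32.65
tcp_pos: [0.3952, -0.3195, 0.2689]
ee_rot: [[-0.047, -0.999, -0.003], [-0.999, 0.047, 0.002], [-0.002, 0.003, -1.0]]
wrist_force: [0.2, -0.1, -7.8]
gripper_width: 0.182
gripper_force: 30.0
time_s: 32.95
tcp_pos: [0.3956, -0.3177, 0.2695]
ee_rot: [[-0.046, -0.999, -0.002], [-0.999, 0.046, 0.002], [-0.002, 0.002, -1.0]]
wrist_force: [-0.0, -0.4, -7.6]
gripper_width: 0.178
gripper_force: 30.0
turn [0.021 0.019 0.009]
shift [ 0.0051 -0.0187 -0.0005] t 32.95 F [-0.04 -0.39 -7.61] w 0.17829920360547502 pos [ 0.3956 -0.3177  0.2695]
turn [0.021 0.019 0.009]
shift [ 0.0051 -0.1889 -0.0005] t 32.95 F [-0.04 -0.39 -7.61] w 0.17829920360547502 pos [ 0.3956 -0.3177  0.2695]
```

View pics/t9.png

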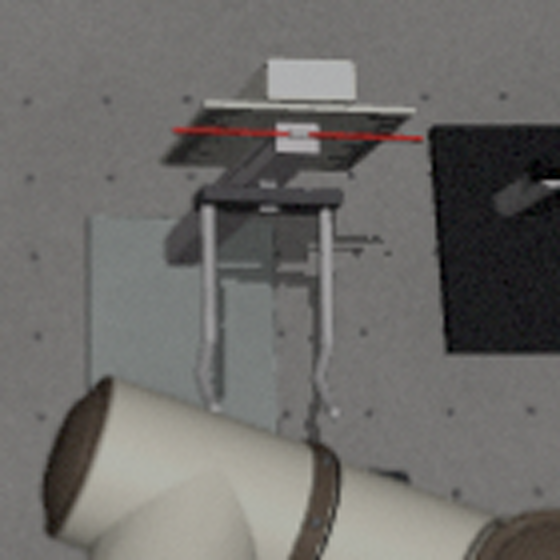

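The two scale prongs show at crop columns 208 and 326, tips at (215,408) and (335,412), consistent with the measured seat; the path ahead is free.

```bash

python3 -m handwheel '[[[0,0,0,0.005,0,0,0],[0,0,0,0,-0.02,0,0],[0,0,0,0,-0.024,0,0],[0,0,0,0,-0.025,0,0],[0,0,0,0,-0.025,0,0],[0,0,0,0,-0.025,0,0],[0,0,0,0,-0.025,0,0],[0,0,0,0,-0.025,0,0],[0,0,0,0,-0.02,0,0],[0,0,0,0,0,0,0],[0,0,0,0,0,0,0],[0,0,0,0,0,0,0]]]'
python3 -c "
from h import *
plan((.584,-.3317,.206),87.3)
crop('side',195,60,140,140,4.2,'pics/s10.png')"
```

```text
time_s: 34.2
tcp_pos: [0.5841, -0.3321, 0.2704]
ee_rot: [[-0.046, -0.999, -0.001], [-0.999, 0.046, 0.0], [-0.0, 0.001, -1.0]]
wrist_force: [-0.2, -0.3, -7.6]
gripper_width: 0.18
gripper_force: 30.0
turn [0.014 0.003 0.013]
shift [-0.0004  0.0002  0.0644] t 34.2 F [-0.21 -0.28 -7.62] w 0.17986858905574557 pos [ 0.5841 -0.3321  0.2704]
```

View pics/s10.png

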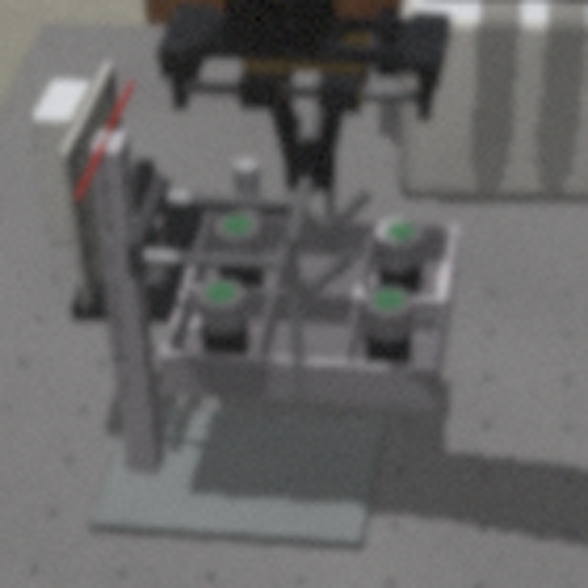

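```bash

python3 -m handwheel '[[[0,0,0,0,0,0.012,0],[0,0,0,0,0,0.014,0],[0,0,0,0,0,0.012,0],[0,0,0,0,0,0.008,0],[0,0,0,0,0,0.005,0],[0,0,0,0,0,0.004,0],[0,0,0,0,0,0.003,0],[0,0,0,0,0,0.003,0],[0,0,0,0,0,0.003,0],[0,0,0,0,0,0.003,0],[0,0,0,0,0,0,0],[0,0,0,0,0,0,0]]]'
python3 -c "
from h import *
plan((.584,-.3317,.206),87.3)"
```

```text
time_s: 35.45
tcp_pos: [0.5848, -0.3325, 0.204]
ee_rot: [[-0.046, -0.999, 0.0], [-0.999, 0.046, -0.0], [0.0, -0.0, -1.0]]
wrist_force: [-1.3, -0.3, -4.5]
gripper_width: 0.179
gripper_force: 30.0
turn [-0.002 -0.002  0.011]
shift [-0.0008  0.0008 -0.002 ] t 35.45 F [-1.29 -0.29 -4.5 ] w 0.178560080328215 pos [ 0.5848 -0.3325  0.204 ]
```

```bash
python3 -c "
from h import *
im=cams.capture('side')[60:180,190:320,::-1];im2=cams.capture('top')[125:225,370:450,::-1]
a=cv2.resize(im,(520,480),interpolation=cv2.INTER_CUBIC);b=cv2.resize(im2,(280,350),interpolation=cv2.INTER_CUBIC)
o=np.zeros((480,800,3),np.uint8);o[:,:520]=a;o[:350,520:]=b;cv2.imwrite('pics/b11.png',o)
print([ (r.sense()['wrist_force']).round(2)])"
```

```text
[array([-1.32,  0.25, -6.01])]
```

View pics/b11.png

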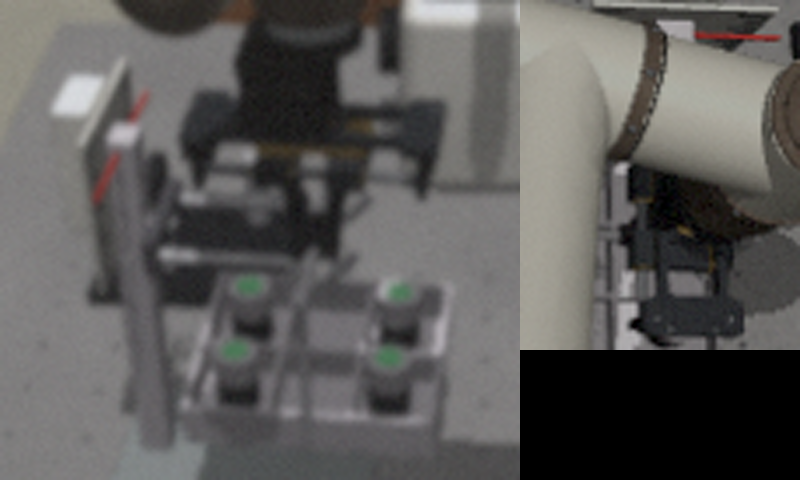

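The bar end (312,258) sits just above the notch ahead of the upturned tip (350,262); lowering on slowly.

```bash

python3 -m handwheel '[[[0,0,0,0,0,0.003,0],[0,0,0,0,0,0.003,0],[0,0,0,0,0,0.003,0],[0,0,0,0,0,0.003,0],[0,0,0,0,0,0.002,0],[0,0,0,0,0,0,0],[0,0,0,0,0,0,0]]]'
python3 -m handwheel '[[[0,0,0,0,0,0.003,0],[0,0,0,0,0,0.003,0],[0,0,0,0,0,0.003,0],[0,0,0,0,0,0.001,0],[0,0,0,0,0,0,0],[0,0,0,0,0,0,0],[0,0,0,0,0,0,0]]]'
python3 -c "
from h import *
plan((.584,-.3317,.175),87.3)"
```

```text
time_s: 36.25
tcp_pos: [0.5847, -0.3326, 0.1898]
ee_rot: [[-0.046, -0.999, -0.0], [-0.999, 0.046, -0.0], [0.0, 0.0, -1.0]]
wrist_force: [-1.6, -0.1, -2.6]
gripper_width: 0.183
gripper_force: 30.0
time_s: 36.95
tcp_pos: [0.5848, -0.3326, 0.1799]
ee_rot: [[-0.046, -0.999, 0.0], [-0.999, 0.046, -0.0], [0.0, -0.0, -1.0]]
wrist_force: [-3.1, -1.5, 0.3]
gripper_width: 0.178
gripper_force: 30.0
turn [-0.001 -0.003  0.009]
shift [-0.0009  0.0008  0.0049] t 36.95 F [-3.11 -1.47  0.33] w 0.17821421787982353 pos [ 0.5848 -0.3326  0.1799]
```

```bash

python3 -m handwheel '[[[0,0,0,0,0.001,0,0],[0,0,0,0,0.001,0,0],[0,0,0,0,0,0,0],[0,0,0,0,0,0,0]]]'
python3 -c "
from h import *
for i in range(8): cams.capture('top'); print(r.sense()['wrist_force'].round(1),r.sense()['moment'].round(2))"
```

```text
time_s: 37.35
tcp_pos: [0.5827, -0.3322, 0.1796]
ee_rot: [[-0.046, -0.999, -0.0], [-0.999, 0.046, 0.0], [-0.0, 0.0, -1.0]]
wrist_force: [-3.4, -0.4, -1.1]
gripper_width: 0.179
gripper_force: 30.0
[-3.9 -0.2 -0.3] [0.16 0.92 0.1 ]
[-2.8 -1.3 -0.5] [0.19 0.87 0.12]
[-3.4  0.6  0.4] [0.22 0.84 0.07]
[-2.8  0.5 -0.3] [0.22 0.89 0.07]
[-2.4  0.2 -1. ] [0.27 0.93 0.11]
[-2.8  0.1 -1.2] [0.29 0.88 0.1 ]
[-3.5  0.7  0.8] [0.35 0.95 0.1 ]
[-2.2  0.2  0. ] [0.35 0.9  0.08]
```

```bash

python3 -m handwheel '[[[0,0,0,0,0.001,0,0],[0,0,0,0,0.001,0,0],[0,0,0,0,0.001,0,0],[0,0,0,0,0,0,0],[0,0,0,0,0,0,0]]]'
python3 -c "
from h import *
F=[]
for i in range(8): cams.capture('top'); s=r.sense();F+=[np.r_[s['wrist_force'],s['moment']]]
print(np.mean(F,0).round(2))
crop('side',195,60,140,140,4.2,'pics/s12.png')"
```

```text
time_s: 38.25
tcp_pos: [0.5806, -0.3323, 0.1799]
ee_rot: [[-0.046, -0.999, 0.002], [-0.999, 0.046, -0.0], [0.0, -0.002, -1.0]]
wrist_force: [0.3, -0.8, -0.5]
gripper_width: 0.18
gripper_force: 30.0
[ 1.57 -0.05 -0.68  0.24 -0.3  -0.05]
```

View pics/s12.png

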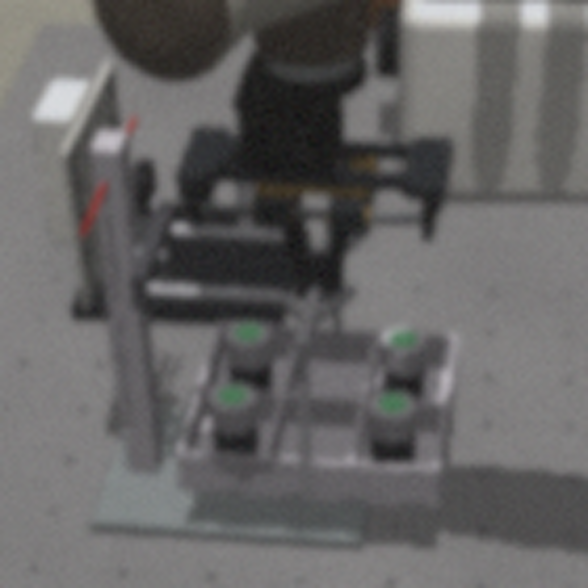

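```bash

python3 -m handwheel '[[[0,0,0,0,-0.001,0,0],[0,0,0,0,0,0.001,0],[0,0,0,0,0,0.001,0],[0,0,0,0,0,0.001,0],[0,0,0,0,0,0,0],[0,0,0,0,0,0,0]]]'
python3 -c "
from h import *
F=[]
for i in range(6): cams.capture('top'); s=r.sense();F+=[np.r_[s['wrist_force'],s['moment']]]
print(np.mean(F,0).round(2))"
```

```text
time_s: 39.3
tcp_pos: [0.5805, -0.3323, 0.1766]
ee_rot: [[-0.046, -0.999, -0.001], [-0.999, 0.046, 0.0], [-0.0, 0.001, -1.0]]
wrist_force: [-0.5, 0.4, 0.6]
gripper_width: 0.182
gripper_force: 30.0
[-0.73  0.04  0.08  0.21  0.34 -0.03]
```

```bash

python3 -m handwheel '[[[0,0,0,0,0,0,0.02],[0,0,0,0,0,0,0.025],[0,0,0,0,0,0,0.03],[0,0,0,0,0,0,0.04],[0,0,0,0,0,0,0.05],[0,0,0,0,0,0,0.06],[0,0,0,0,0,0,0.07],[0,0,0,0,0,0,0.08],[0,0,0,0,0,0,0.08],[0,0,0,0,0,0,0.08],[0,0,0,0,0,0,0.08],[0,0,0,0,0,0,0.08]]]'
python3 -m handwheel '[[[0,0,0,0,0,0,0.08],[0,0,0,0,0,0,0.08],[0,0,0,0,0,0,0.08],[0,0,0,0,0,0,0.08],[0,0,0,0,0,0,0.08],[0,0,0,0,0,0,0.08],[0,0,0,0,0,0,0.08],[0,0,0,0,0,0,0.08],[0,0,0,0,0,0,0.08],[0,0,0,0,0,0,0.08],[0,0,0,0,0,0,0.08],[0,0,0,0,0,0,0.08]]]'
python3 -c "
from h import *
crop('side',195,60,140,140,4.2,'pics/s13.png')"
```

```text
time_s: 40.8
tcp_pos: [0.5808, -0.3322, 0.1767]
ee_rot: [[-0.046, -0.999, 0.0], [-0.999, 0.046, -0.0], [0.0, -0.0, -1.0]]
wrist_force: [-0.0, 0.2, 0.1]
gripper_width: 0.912
gripper_force: 0.0
time_s: 42.0
tcp_pos: [0.5808, -0.3322, 0.1767]
ee_rot: [[-0.046, -0.999, -0.0], [-0.999, 0.046, -0.0], [0.0, -0.0, -1.0]]
wrist_force: [-0.4, 0.7, 0.2]
gripper_width: 0.917
gripper_force: 0.0
```

View pics/s13.png

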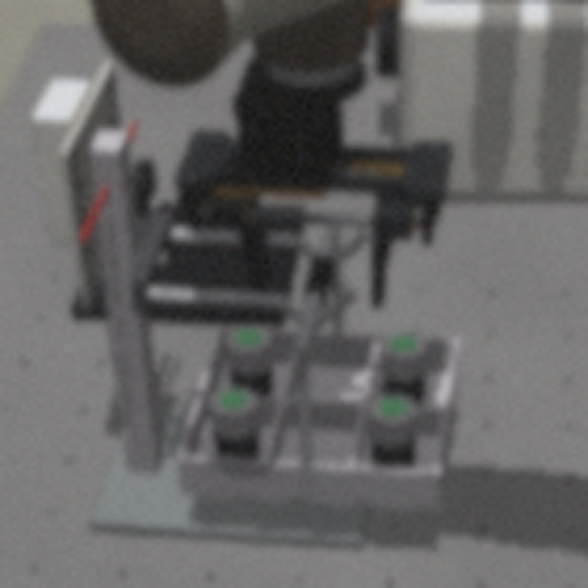

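The carrier hangs level and free, with the fingers open around its block and all four objectives in it. That was picture 16, so I've gone over the 14-view allowance. I'll look at no more pictures and check the rest by numbers.

```bash

python3 -m handwheel '[[[0,0,0,0,0,0,0.08],[0,0,0,0,0,0,0.08],[0,0,0,0,0,0,0.08],[0,0,0,0,0,0,0.08],[0,0,0,0,0,0,0.08],[0,0,0,0,0,0,0.08],[0,0,0,0,0,0,0.08],[0,0,0,0,0,0,0.08],[0,0,0,0,0,0,0.08],[0,0,0,0,0,0,0.08],[0,0,0,0,0,0,0.08],[0,0,0,0,0,0,0.08]]]'
cat >> h.py <<'E'
def blobs(n="side"):
    im=cams.capture(n);hsv=cv2.cvtColor(im,cv2.COLOR_RGB2HSV)
    m=((hsv[...,0]>40)&(hsv[...,0]<85)&(hsv[...,1]>60)).astype(np.uint8)
    k,l,st,c=cv2.connectedComponentsWithStats(m)
    return [tuple(c[i].round(1)) for i in range(1,k) if st[i,4]>6]
E
python3 -c "
from h import *
for i in range(3): print(blobs())"
python3 -m handwheel '[[[0,0,0,0,0,0,0.08],[0,0,0,0,0,0,0.08],[0,0,0,0,0,0,0.08],[0,0,0,0,0,0,0.08],[0,0,0,0,0,0,0.08],[0,0,0,0,0,0,0.08],[0,0,0,0,0,0,0.08],[0,0,0,0,0,0,0.08],[0,0,0,0,0,0,0.08],[0,0,0,0,0,0,0.08],[0,0,0,0,0,0,0.08],[0,0,0,0,0,0,0.08]]]'
python3 -c "
from h import *
for i in range(2): print(blobs())"
```

```text
time_s: 43.25
tcp_pos: [0.5808, -0.3322, 0.1767]
ee_rot: [[-0.046, -0.999, -0.0], [-0.999, 0.046, -0.0], [0.0, 0.0, -1.0]]
wrist_force: [0.4, 0.0, -0.4]
gripper_width: 0.916
gripper_force: 0.0
[(np.float64(253.6), np.float64(139.9)), (np.float64(290.9), np.float64(141.2)), (np.float64(250.2), np.float64(154.8)), (np.float64(288.0), np.float64(156.5))]
[(np.float64(253.8), np.float64(139.9)), (np.float64(290.6), np.float64(141.3)), (np.float64(250.1), np.float64(154.6)), (np.float64(288.1), np.float64(156.4))]
[(np.float64(253.6), np.float64(139.9)), (np.float64(290.6), np.float64(141.1)), (np.float64(250.1), np.float64(154.6)), (np.float64(288.0), np.float64(156.5))]
time_s: 44.6
tcp_pos: [0.5808, -0.3322, 0.1766]
ee_rot: [[-0.046, -0.999, -0.0], [-0.999, 0.046, -0.0], [0.0, 0.0, -1.0]]
wrist_force: [1.3, 0.7, 0.5]
gripper_width: 0.92
gripper_force: 0.0
[(np.float64(253.7), np.float64(140.0)), (np.float64(290.8), np.float64(141.3)), (np.float64(250.2), np.float64(154.7)), (np.float64(288.1), np.float64(156.4))]
[(np.float64(253.8), np.float64(139.9)), (np.float64(290.9), np.float64(141.2)), (np.float64(250.1), np.float64(154.6)), (np.float64(288.0), np.float64(156.5))]
```

```bash

python3 -m handwheel '[[[0,0,0,0,0,0,0],[0,0,0,0,0,0,0],[0,0,0,0,0,0,0],[0,0,0,0,0,0,0],[0,0,0,0,0,0,0],[0,0,0,0,0,0,0],[0,0,0,0,0,0,0],[0,0,0,0,0,0,0],[0,0,0,0,0,0,0],[0,0,0,0,0,0,0],[0,0,0,0,0,0,0],[0,0,0,0,0,0,0]]]'
python3 -m handwheel '[[[0,0,0,0,0,0,0],[0,0,0,0,0,0,0],[0,0,0,0,0,-0.002,0],[0,0,0,0,0,-0.003,0],[0,0,0,0,0,-0.003,0],[0,0,0,0,0,-0.003,0],[0,0,0,0,0,-0.003,0],[0,0,0,0,0,-0.003,0],[0,0,0,0,0,-0.003,0],[0,0,0,0,0,0,0]]]'
python3 -m handwheel '[[[0,0,0,0,0,-0.003,0],[0,0,0,0,0,-0.003,0],[0,0,0,0,0,-0.003,0],[0,0,0,0,0,-0.003,0],[0,0,0,0,0,-0.003,0],[0,0,0,0,0,-0.003,0],[0,0,0,0,0,-0.003,0],[0,0,0,0,0,0,0]]]'
```

```text
time_s: 45.9
tcp_pos: [0.5806, -0.3322, 0.1766]
ee_rot: [[-0.046, -0.999, -0.001], [-0.999, 0.046, 0.0], [-0.0, 0.001, -1.0]]
wrist_force: [-1.1, -0.7, -0.2]
gripper_width: 0.181
gripper_force: 30.0
time_s: 46.9
tcp_pos: [0.5806, -0.3321, 0.1966]
ee_rot: [[-0.046, -0.999, -0.001], [-0.999, 0.046, 0.0], [-0.0, 0.001, -1.0]]
wrist_force: [-2.3, -0.8, -5.0]
gripper_width: 0.184
gripper_force: 30.0
time_s: 47.7
tcp_pos: [0.5813, -0.3323, 0.2183]
ee_rot: [[-0.046, -0.999, 0.001], [-0.999, 0.046, -0.0], [0.0, -0.001, -1.0]]
wrist_force: [0.4, -0.2, -8.1]
gripper_width: 0.184
gripper_force: 30.0
```

```bash

python3 -m handwheel '[[[0,0,0,0,0,-0.015,0],[0,0,0,0,0,-0.02,0],[0,0,0,0,0,-0.015,0],[0,0,0,0,0,0,0],[0,0,0,0,0.02,0,0],[0,0,0,0,0.025,0,0],[0,0,0,0,0.025,0,0],[0,0,0,0,0.025,0,0],[0,0,0,0,0.025,0,0],[0,0,0,0,0.025,0,0],[0,0,0,0,0.02,0,0],[0,0,0,0,0,0,0]]]'
python3 -m handwheel '[[[0,0,0,-0.025,0,0,0],[0,0,0,-0.04,0,0,0],[0,0,0,-0.045,0,0,0],[0,0,0,-0.045,0,0,0],[0,0,0,-0.045,0,0,0],[0,0,0,-0.045,0,0,0],[0,0,0,-0.045,0,0,0],[0,0,0,-0.045,0,0,0],[0,0,0,-0.045,0,0,0],[0,0,0,-0.045,0,0,0],[0,0,0,-0.03,0,0,0],[0,0,0,0,0,0,0]]]'
python3 -c "
from h import *
plan((.4,.243,.27),103.8);print(r.sense()['joints'])
im=cams.capture('top');hsv=cv2.cvtColor(im,cv2.COLOR_RGB2HSV)"
```

```text
time_s: 48.9
tcp_pos: [0.412, -0.3237, 0.2669]
ee_rot: [[-0.048, -0.999, -0.005], [-0.999, 0.048, 0.002], [-0.002, 0.005, -1.0]]
wrist_force: [-0.6, -0.2, -8.3]
gripper_width: 0.181
gripper_force: 30.0
time_s: 50.1
tcp_pos: [0.4375, 0.1341, 0.2671]
ee_rot: [[-0.042, -0.999, 0.001], [-0.999, 0.042, 0.003], [-0.003, -0.001, -1.0]]
wrist_force: [-0.1, 1.9, -7.7]
gripper_width: 0.183
gripper_force: 30.0
turn [-0.016  0.028 -2.698]
shift [-0.1147  0.0105 -0.0029] t 50.1 F [-0.1   1.93 -7.74] w 0.1834514713926087 pos [0.4375 0.1341 0.2671]
[ 37.41290875   3.47348634 -17.45472795  -0.10194362 -68.90281741
 -39.764651  ]
```

```bash

python3 -m handwheel '[[[0,0,-0.675,0,0,0,0],[0,0,-0.675,0,0,0,0],[0,0,-0.675,0,0,0,0],[0,0,-0.675,0,0,0,0],[0,0,0,-0.02,0.002,0,0],[0,0,0,-0.025,0.002,0,0],[0,0,0,-0.025,0.002,0,0],[0,0,0,-0.025,0.002,0,0],[0,0,0,-0.02,0.0025,0,0],[0,0,0,0,0,0,0],[0,0,0,0,0,0,0],[0,0,0,0,0,0,0]]]'
python3 -c "
from h import *
plan((.4,.243,.27),103.8);plan((.565,.2838,.27),103.8);print(r.sense()['joints'])
T=lambda u,v:(150+(u+.5)/2.66-.5,110+(v+.5)/2.66-.5)
im=cams.capture('top')[170:232,165:220];np.save('rk.npy',im)
g=cv2.cvtColor(im,cv2.COLOR_RGB2GRAY)
print(T(72,280),T(149,262))"
```

```text
time_s: 51.35
tcp_pos: [0.3998, 0.2381, 0.2674]
ee_rot: [[0.233, -0.972, -0.001], [-0.972, -0.233, -0.001], [0.001, 0.001, -1.0]]
wrist_force: [0.4, -0.0, -6.3]
gripper_width: 0.181
gripper_force: 30.0
turn [ 0.007 -0.008 -0.051]
shift [-0.0047 -0.0013 -0.0026] t 51.35 F [ 0.37 -0.04 -6.27] w 0.18081698322184156 pos [0.3998 0.2381 0.2674]
turn [ 0.007 -0.008 -0.051]
shift [-0.005  -0.1713 -0.0026] t 51.35 F [ 0.37 -0.04 -6.27] w 0.18081698322184156 pos [0.3998 0.2381 0.2674]
[ 5.08634257e+01  4.37785647e+00 -1.64575807e+01  1.17606789e-02
 -6.92272118e+01 -3.73729465e+01]
(176.75563909774436, 214.95112781954887) (205.703007518797, 208.18421052631578)
```

Advance over the rack seat, then lower.

```bash

python3 -m handwheel '[[[0,0,-0.05,-0.005,0,0,0],[0,0,0,0,-0.02,0,0],[0,0,0,0,-0.0215,0,0],[0,0,0,0,-0.0215,0,0],[0,0,0,0,-0.0215,0,0],[0,0,0,0,-0.0215,0,0],[0,0,0,0,-0.0215,0,0],[0,0,0,0,-0.0215,0,0],[0,0,0,0,-0.0215,0,0],[0,0,0,0,0,0,0],[0,0,0,0,0,0,0]]]'
python3 -c "
from h import *
plan((.565,.2838,.191),103.8)"
python3 -m handwheel '[[[0,0,0,0,0,0.012,0],[0,0,0,0,0,0.014,0],[0,0,0,0,0,0.014,0],[0,0,0,0,0,0.01,0],[0,0,0,0,0,0.008,0],[0,0,0,0,0,0.004,0],[0,0,0,0,0,0.003,0],[0,0,0,0,0,0.003,0],[0,0,0,0,0,0,0],[0,0,0,0,0,0,0]]]'
python3 -c "
from h import *
plan((.565,.2838,.191),103.8)
for i in range(4): cams.capture('top');print(r.sense()['wrist_force'].round(1))"
```

```text
time_s: 52.5
tcp_pos: [0.5627, 0.2839, 0.2632]
ee_rot: [[0.239, -0.971, -0.007], [-0.971, -0.239, -0.005], [0.003, 0.008, -1.0]]
wrist_force: [0.3, -1.2, -9.2]
gripper_width: 0.183
gripper_force: 30.1
turn [ 0.078 -0.027  0.   ]
shift [ 0.0006 -0.0022  0.0722] t 52.5 F [ 0.27 -1.17 -9.24] w 0.18319927258150737 pos [0.5627 0.2839 0.2632]
time_s: 53.5
tcp_pos: [0.5656, 0.2856, 0.2008]
ee_rot: [[0.24, -0.971, 0.004], [-0.971, -0.24, 0.002], [-0.001, -0.004, -1.0]]
wrist_force: [3.7, 2.4, -6.0]
gripper_width: 0.181
gripper_force: 30.0
turn [-0.04   0.009  0.012]
shift [0.0016 0.001  0.0098] t 53.5 F [ 3.74  2.38 -6.02] w 0.18087905261886358 pos [0.5656 0.2856 0.2008]
[ 4.7  1.4 -5.2]
[ 4.5  1.  -6.2]
[ 5.2  1.2 -5.2]
[ 5.8  1.5 -4.5]
```

The +x push shows the bar on the upturned slope, so the seat is a little further on. I'll raise it, advance 7 mm and lower again.

```bash

python3 -m handwheel '[[[0,0,0,0,0,-0.005,0],[0,0,0,0,0,-0.005,0],[0,0,0,0,-0.003,0,0],[0,0,0,0,-0.004,0,0],[0,0,0,0,0,0,0],[0,0,0,0,0,0.004,0],[0,0,0,0,0,0.003,0],[0,0,0,0,0,0.003,0],[0,0,0,0,0,0.003,0],[0,0,0,0,0,0,0],[0,0,0,0,0,0,0]]]'
python3 -c "
from h import *
plan((.572,.2855,.191),103.8)
for i in range(4): cams.capture('top');print(r.sense()['wrist_force'].round(1))"
```

```text
time_s: 54.8
tcp_pos: [0.5706, 0.2864, 0.203]
ee_rot: [[0.241, -0.97, 0.003], [-0.97, -0.241, 0.0], [0.0, -0.003, -1.0]]
wrist_force: [-10.6, -2.0, 15.1]
gripper_width: 0.183
gripper_force: 30.0
turn [-0.033 -0.003  0.027]
shift [ 0.0012 -0.0011  0.012 ] t 54.8 F [-10.63  -1.99  15.08] w 0.18263087140815323 pos [0.5706 0.2864 0.203 ]
[-11.5  -2.8  14.6]
[-10.8  -2.5  14.7]
[-10.   -1.4  14.3]
[-11.   -2.1  14. ]
```

```bash

python3 -m handwheel '[[[0,0,0,0,0,-0.004,0],[0,0,0,0,0,-0.002,0],[0,0,0,0,0.003,0,0],[0,0,0,0,0,0,0],[0,0,0,0,0,0,0]]]'
python3 -c "
from h import *
plan((.568,.285,.2),103.8)
F=[]
for i in range(4): cams.capture('top');F+=[r.sense()['wrist_force']]
print(np.mean(F,0))"
python3 -m handwheel '[[[0,0,0,0,0,0.002,0],[0,0,0,0,0,0,0],[0,0,0,0,0,0,0]]]'
python3 -c "
from h import *
F=[]
for i in range(4): cams.capture('top');F+=[r.sense()['wrist_force']]
print(np.mean(F,0))"

```

```text
time_s: 55.5
tcp_pos: [0.5677, 0.2857, 0.2013]
ee_rot: [[0.239, -0.971, -0.002], [-0.971, -0.239, -0.001], [0.001, 0.002, -1.0]]
wrist_force: [0.3, 0.4, -7.7]
gripper_width: 0.183
gripper_force: 30.0
turn [ 0.02  -0.006  0.008]
shift [ 0.0007 -0.0002  0.0013] t 55.5 F [ 0.27  0.36 -7.73] w 0.18258264878532224 pos [0.5677 0.2857 0.2013]
[-1.32137071e-03  2.46741367e-01 -7.90080205e+00]
time_s: 56.0
tcp_pos: [0.5684, 0.286, 0.2016]
ee_rot: [[0.24, -0.971, 0.001], [-0.971, -0.24, 0.001], [-0.0, -0.001, -1.0]]
wrist_force: [-1.3, -0.7, -1.9]
gripper_width: 0.181
gripper_force: 30.0
[-1.56583314 -0.51606098 -0.96588718]
```

```bash

python3 -m handwheel '[[[0,0,0,0,0.0005,0.0005,0],[0,0,0,0,0,0,0],[0,0,0,0,0,0,0.02],[0,0,0,0,0,0,0.025],[0,0,0,0,0,0,0.03],[0,0,0,0,0,0,0.04],[0,0,0,0,0,0,0.05],[0,0,0,0,0,0,0.06],[0,0,0,0,0,0,0.07],[0,0,0,0,0,0,0.08],[0,0,0,0,0,0,0.08],[0,0,0,0,0,0,0.08]]]'
python3 -m handwheel '[[[0,0,0,0,0,0,0.08],[0,0,0,0,0,0,0.08],[0,0,0,0,0,0,0.08],[0,0,0,0,0,-0.02,0.08],[0,0,0,0,0,-0.03,0.08],[0,0,0,0,0,-0.04,0.08],[0,0,0,0,0,-0.04,0.08],[0,0,0,0,0,-0.03,0.08],[0,0,0,0,0,0,0.08],[0,0,0,0,0,0,0.08],[0,0,0,0,0,0,0.08],[0,0,0,0,0,0,0.08]]]'
python3 -c "
from h import *
plan((.568,.285,.2),103.8)
for i in range(2): print(blobs());
a=np.radians(13.8);R=np.array([[np.cos(a),-np.sin(a)],[np.sin(a),np.cos(a)]])
for x,y in[(.065,.044),(.065,-.044),(-.065,.044),(-.065,-.044)]:
  p=np.array([.568,.2857])+R@(x,y); print(px('side',[*p,.07+.056]))
im=cams.capture('side')
hsv=cv2.cvtColor(im,cv2.COLOR_RGB2HSV);m=((hsv[...,0]<8)|(hsv[...,0]>172))&(hsv[...,1]>140)&(hsv[...,2]>70)
print('red',[ (xs.mean().round(1),xs.size) for xs in np.nonzero(m[60:160,190:260])])"
```

```text
time_s: 57.4
tcp_pos: [0.5676, 0.2858, 0.2002]
ee_rot: [[0.24, -0.971, 0.0], [-0.971, -0.24, 0.0], [-0.0, -0.0, -1.0]]
wrist_force: [0.1, -1.3, 0.4]
gripper_width: 0.875
gripper_force: 0.0
time_s: 58.6
tcp_pos: [0.5672, 0.2855, 0.3584]
ee_rot: [[0.24, -0.971, -0.003], [-0.971, -0.24, -0.002], [0.001, 0.003, -1.0]]
wrist_force: [0.3, -0.4, -0.3]
gripper_width: 0.92
gripper_force: 0.0
turn [ 0.029 -0.012  0.01 ]
shift [ 0.0007 -0.0007  0.1584] t 58.6 F [ 0.31 -0.39 -0.28] w 0.9202733629510295 pos [0.5672 0.2855 0.3584]
[(np.float64(269.5), np.float64(288.0)), (np.float64(276.4), np.float64(321.0))]
[(np.float64(269.5), np.float64(288.1)), (np.float64(276.5), np.float64(321.0))]
[[222.28807177 328.96491372]]
[[219.87932097 293.89198526]]
[[284.20124147 319.47803976]]
[[277.54702018 285.59221581]]
red [(np.float64(nan), 0), (np.float64(nan), 0)]<string>:10: RuntimeWarning: Mean of empty slice.
  ret = ret.dtype.type(ret / rcount)
```

```bash

python3 -m handwheel '[[[0,0,0,0,0,-0.03,0.08],[0,0,0,0,0.03,0,0.08],[0,0,0,0.03,0.04,0,0.08],[0,0,0,0.04,0.03,0,0.08],[0,0,0,0.045,0.03,0,0.08],[0,0,0,0.045,0,0,0.08],[0,0,0,0.045,0,0,0.08],[0,0,0,0.045,0,0,0.08],[0,0,0,0.045,0,0,0.08],[0,0,0,0.045,0,0,0.08],[0,0,0,0.03,0,0,0.08],[0,0,0,0,0,0,0.08]]]'
python3 -c "
from h import *
t=blobs('top');s=blobs();print(t,s)
for a in t:
  for b in s:
    P,e=tri(*a,*b)
    if e<.01: print(P.round(4),e.round(4))
a=np.radians(13.8);R=np.array([[np.cos(a),-np.sin(a)],[np.sin(a),np.cos(a)]])
for x,y in[(.065,.044),(.065,-.044),(-.065,.044),(-.065,-.044)]:
  p=np.array([.568,.2857])+R@(x,y); print(p,px('side',[*p,.07+.056]),px('top',[*p,.07+.056]))
im=cams.capture('top');g=im[150:240,150:250].astype(int)
hsv=cv2.cvtColor(im,cv2.COLOR_RGB2HSV)[150:240,150:250]
ys,xs=np.nonzero((g.max(2)<45));print('dark',[(x+150,y+150) for x,y in zip(xs,ys)][::6])"
```

```text
time_s: 59.95
tcp_pos: [0.5317, -0.1038, 0.3891]
ee_rot: [[0.235, -0.972, -0.002], [-0.972, -0.235, -0.001], [0.0, 0.002, -1.0]]
wrist_force: [0.0, -0.9, 0.1]
gripper_width: 0.919
gripper_force: 0.0
[(np.float64(214.0), np.float64(217.3)), (np.float64(186.7), np.float64(225.0))] [(np.float64(269.3), np.float64(288.1)), (np.float64(276.4), np.float64(321.0))]
[0.5329 0.2286 0.1159] 0.0029
[0.5098 0.312  0.1164] 0.0026
[0.62062826 0.34393458] [[222.28807177 328.96491372]] [[176.43420427 188.61378808]]
[0.6416192  0.25847477] [[219.87932097 293.89198526]] [[204.22470679 181.62873685]]
[0.4943808  0.31292523] [[284.20124147 319.47803976]] [[185.64900196 229.242038  ]]
[0.51537174 0.22746542] [[277.54702018 285.59221581]] [[213.84018118 222.06239629]]
dark [(np.int64(183), np.int64(150)), (np.int64(184), np.int64(154)), (np.int64(196), np.int64(157)), (np.int64(188), np.int64(159)), (np.int64(186), np.int64(160)), (np.int64(183), np.int64(161)), (np.int64(189), np.int64(161)), (np.int64(184), np.int64(162)), (np.int64(172), np.int64(163)), (np.int64(179), np.int64(163)), (np.int64(185), np.int64(163)), (np.int64(169), np.int64(164)), (np.int64(176), np.int64(164)), (np.int64(182), np.int64(164)), (np.int64(176), np.int64(165)), (np.int64(213), np.int64(199)), (np.int64(213), np.int64(201)), (np.int64(212), np.int64(202)), (np.int64(209), np.int64(203)), (np.int64(188), np.int64(204)), (np.int64(211), np.int64(204)), (np.int64(188), np.int64(205)), (np.int64(187), np.int64(206)), (np.int64(186), np.int64(209)), (np.int64(184), np.int64(210)), (np.int64(183), np.int64(211)), (np.int64(194), np.int64(224)), (np.int64(193), np.int64(229))]
```

```bash
python3 - <<'E'
from h import *
for n in("top","side"):
    im=cams.capture(n);hsv=cv2.cvtColor(im,cv2.COLOR_RGB2HSV)
    m=((hsv[...,0]>35)&(hsv[...,0]<95)&(hsv[...,1]>35)&(hsv[...,2]>15)).astype(np.uint8)
    k,l,st,c=cv2.connectedComponentsWithStats(m)
    print(n,[(c[i].round(1).tolist(),int(st[i,4]),im[l==i].mean(0).round().tolist()) for i in range(1,k) if st[i,4]>5])
im=cams.capture("top")
a=cv2.cvtColor(im,cv2.COLOR_RGB2GRAY)[172:236,160:226:1]
for row in a[::2,::2]: print(''.join(" .:-=+*#%@"[min(9,v*10//240)]*2 for v in row))
E
```

```text
top [([213.8, 217.5], 33, [112.0, 149.0, 121.0]), ([186.9, 225.1], 35, [113.0, 150.0, 122.0])]
side [([311.4, 30.0], 7, [16.0, 20.0, 16.0]), ([269.4, 288.1], 50, [92.0, 129.0, 102.0]), ([276.3, 321.1], 58, [89.0, 127.0, 100.0])]
                                  ..                              
            ..            ..        ..          ..  ..            
          ..    ..                        ..  ............        
        ..                ..  ..    ..      ..............        
      ..  ..          ......        ..    ..........  ....        
      ..      ................      ..        ..  ..  ......      
  ..          ............  ....    ..      ..........    ..      
          ..      ......  ..    ..  ......      ..  ..    ..      
          ..........  ..  ....  ..    ....  ............    ..    
              ........  ........      ..  ..  ..                  
    ..          ..  ..    ..  ..                                  
                ......  ....      ..                        ....  
            ..  ..    ....                                  ..    

[... 638 characters left out ...]
     ..    ....                
                    ....                                          
                  ..  ..            ..            ..              
                    ....    ..                        ..          
                    ....                        ....              
                  ......                        ..  ..  ..  ......
                    ..                          ........      ....
                    ..  ..                      ....  ....        
              ..    ..  ....  ......      ..    ..                
                      ....  ..............                ..      <stdin>:9: RuntimeWarning: overflow encountered in scalar multiply
```

```bash
python3 - <<'E'
from h import *
for n in("top","side"):
    a=cv2.imread(f"pics/{n}0.png").astype(int);b=cams.capture(n)[:,:,::-1].astype(int)
    d=cv2.GaussianBlur(np.abs(a-b).max(2).astype(np.uint8),(3,3),0)
    m=cv2.morphologyEx((d>28).astype(np.uint8),cv2.MORPH_OPEN,np.ones((2,2)))
    k,l,st,c=cv2.connectedComponentsWithStats(m)
    print(n,[(st[i].tolist(),at(n,*c[i],.02)[:2].round(3).tolist(),b[l==i].mean(0).round().tolist()) for i in range(1,k) if st[i,4]>15])
# tilt -10 deg model
from scipy.spatial.transform import Rotation as Ro
for phi in(0,-10):
    M=(Ro.from_euler('z',13.8,degrees=True)*Ro.from_euler('y',phi,degrees=True)).as_matrix()
    for x,y in[(.065,.044),(.065,-.044),(-.065,.044),(-.065,-.044)]:
        P=np.array([.57,.2857,.212])+M@(x,y,.056-.14)
        o=[]
        for n in("top","side"):
            u,v=px(n,P)[0].round().astype(int);im=cams.capture(n);o+=[(int(u),int(v)),im[v-1:v+2,u-1:u+2].mean((0,1)).round().tolist()]
        print(phi,(x,y),P.round(3),o)
E
```

```text
top [([178, 134, 226, 286, 25899], [0.414, -0.04], [116.0, 123.0, 125.0]), ([173, 173, 27, 41, 653], [0.625, 0.339], [123.0, 122.0, 123.0]), ([196, 178, 6, 18, 54], [0.65, 0.296], [165.0, 164.0, 164.0]), ([161, 180, 13, 26, 102], [0.629, 0.405], [98.0, 97.0, 98.0]), ([391, 196, 5, 8, 21], [0.598, -0.354], [86.0, 86.0, 86.0]), ([201, 203, 4, 7, 20], [0.584, 0.28], [167.0, 167.0, 166.0]), ([162, 208, 17, 35, 135], [0.529, 0.382], [98.0, 98.0, 99.0]), ([177, 217, 9, 5, 34], [0.541, 0.355], [154.0, 153.0, 153.0]), ([319, 218, 241, 202, 21409], [0.178, -0.497], [103.0, 105.0, 107.0]), ([220, 251, 17, 11, 157], [0.416, 0.196], [113.0, 114.0, 116.0]), ([307, 284, 5, 17, 35], [0.298, -0.066], [83.0, 87.0, 89.0]), ([313, 313, 3, 10, 23], [0.217, -0.08], [84.0, 89.0, 91.0]), ([314, 338, 6, 5, 20], [0.145, -0.088], [42.0, 47.0, 52.0]), ([322, 370, 18, 22, 125], [0.02, -0.122], [72.0, 74.0, 75.0])]
side [([259, 0, 37, 28, 784], [0.703, -1.89], [28.0, 32.0, 36.0]), ([311, 0, 13, 6, 59], [0.454, -2.125], [56.0, 60.0, 62.0]), ([330, 0, 34, 17, 248], [0.29, -2.002], [26.0, 26.0, 27.0]), ([408, 0, 14
[... 3240 characters left out ...]
, 179.0], (219, 293), [162.0, 157.0, 163.0]]
0 (-0.065, 0.044) [0.496 0.313 0.128] [(186, 229), [160.0, 170.0, 163.0], (283, 319), [167.0, 165.0, 169.0]]
0 (-0.065, -0.044) [0.517 0.227 0.128] [(214, 221), [147.0, 162.0, 152.0], (277, 285), [118.0, 115.0, 119.0]]
-10 (0.065, 0.044) [0.636 0.347 0.141] [(174, 183), [175.0, 176.0, 176.0], (214, 326), [161.0, 157.0, 163.0]]
-10 (0.065, -0.044) [0.657 0.262 0.141] [(202, 176), [175.0, 175.0, 176.0], (212, 291), [86.0, 84.0, 87.0]]
-10 (-0.065, 0.044) [0.512 0.317 0.118] [(185, 224), [113.0, 151.0, 122.0], (276, 323), [82.0, 125.0, 93.0]]
-10 (-0.065, -0.044) [0.532 0.231 0.118] [(213, 217), [107.0, 148.0, 117.0], (270, 289), [78.0, 122.0, 90.0]]
```

```bash

python3 -m handwheel '[[[0,0,0,0.045,0.01,0,0.08],[0,0,0,0.045,0.01,0,0.08],[0,0,0,0.045,0.01,0,0.08],[0,0,0,0.045,0.01,0,0.08],[0,0,0,0.045,0.01,0,0.08],[0,0,0,0.045,0.01,0,0.08],[0,0,0,0.045,0.01,0,0.08],[0,0,0,0.045,0.01,0,0.08],[0,0,0,0,0.02,0,0.08],[0,0,0,0,0,0,0.08]]]'
python3 - <<'E'
from h import *
K={}
for n in("top","side"):
    b=cams.capture(n);g=cv2.cvtColor(b,cv2.COLOR_RGB2GRAY);K[n]=b
    x,y,w,h=(155,150,80,100) if n=="top" else (170,250,140,130)
    G=g[y:y+h,x:x+w]
    for nm,m in(("dark",G<58),("bright",G>150)):
        k,l,st,c=cv2.connectedComponentsWithStats(m.astype(np.uint8))
        print(n,nm,[(c[i]+(x,y)).round().astype(int).tolist()+st[i,2:].tolist() for i in range(1,k) if st[i,4]>14])
    print(blobs(n))
b=K["top"];hsv=cv2.cvtColor(b,cv2.COLOR_RGB2HSV)
np.set_printoptions(linewidth=250)
print(b[176:200:2,166:216:2,1])
E
```

```text
time_s: 62.15
tcp_pos: [0.519, -0.4766, 0.3881]
ee_rot: [[0.236, -0.972, -0.003], [-0.972, -0.236, 0.001], [-0.002, 0.003, -1.0]]
wrist_force: [-1.2, 0.4, 1.0]
gripper_width: 0.917
gripper_force: 0.0
top dark [[185, 163, 35, 17, 171], [187, 205, 20, 15, 138], [211, 201, 9, 7, 46]]
top bright [[175, 151, 8, 4, 21], [211, 181, 20, 23, 285], [198, 184, 7, 17, 64], [182, 188, 19, 20, 291], [217, 193, 11, 8, 29], [202, 205, 4, 8, 23], [216, 223, 27, 29, 321], [180, 218, 11, 5, 30], [198, 221, 8, 9, 27], [188, 231, 27, 22, 258]]
[(np.float64(521.3), np.float64(171.3)), (np.float64(517.6), np.float64(186.9)), (np.float64(526.3), np.float64(199.9)), (np.float64(528.9), np.float64(202.5)), (np.float64(213.8), np.float64(217.3)), (np.float64(186.7), np.float64(225.0))]
side dark [[245, 287, 17, 25, 229], [189, 296, 4, 19, 38], [176, 298, 11, 10, 87], [268, 303, 11, 5, 44], [186, 312, 6, 8, 29], [246, 328, 10, 20, 168], [274, 336, 13, 7, 53]]
side bright [[246, 262, 5, 22, 45], [212, 269, 47, 9, 121], [277, 321, 45, 74, 1115], [172, 289, 6, 8, 28], [217, 300, 52, 18, 403], [228, 311, 51, 30, 47
[... 647 characters left out ...]
 172 174 172 173 174 175 175 164  96 118 174 171 147 124 174 174 172 175 174 174]
 [115 126 147 121 174 175 173 174 173 174 176 176 168  96 110 136 175 148 140 175 173 174 175 175 175]
 [113 113 142 136 175 176 173 172 174 175 174 175 174 118  91 130 173 166 146 150 174 170 155 139  99]
 [ 86 114 154 155 145 174 173 175 176 174 174 175 174 145  74 129 174 167 125  98 112  88 101 118 148]
 [ 66 112 123 155 119 173 173 175 173 174 172 172 171 132 149 142 101  84 106 108  59  42  77 157 134]
 [ 54 111 120 146 116 175 173 173 175 172 155 142 113  86 126 108 116 157 147 123 108 141 150 155 144]
 [ 53 108 126 145 117 172 157 143 104  78  96 109 110  89  59  75 122 154 150 152 147 117  98  61  23]]
```

```bash
python3 - <<'E'
from h import *
M=(Ro.from_euler('z',13.8,degrees=True)*Ro.from_euler('y',-10,degrees=True)).as_matrix()
f=lambda n,p:px(n,np.array([.57,.2857,.212])+M@(np.array(p)-(0,0,.14)))[0].round().astype(int).tolist()
for nm,p in dict(block=(0,0,.149),blockL=(0,.022,.145),blockR=(0,-.022,.145),midL=(0,.044,.022),midR=(0,-.044,.022),midLt=(0,.044,.04),midRt=(0,-.044,.04)).items(): print(nm,f("top",p),f("side",p))
for n in("top","side"):
    a=cv2.imread(f"pics/{n}0.png").astype(int);b=cams.capture(n)[:,:,::-1].astype(int)
    d=cv2.GaussianBlur(np.abs(a-b).max(2).astype(np.uint8),(3,3),0)
    m=cv2.morphologyEx((d>28).astype(np.uint8),cv2.MORPH_OPEN,np.ones((3,3)))
    x0,y0,x1,y1=(100,100,350,310) if n=="top" else (150,180,400,400)
    k,l,st,c=cv2.connectedComponentsWithStats(m[y0:y1,x0:x1])
    print(n,[((c[i]+(x0,y0)).round().astype(int).tolist(),st[i,2:].tolist(),int(b[y0:y1,x0:x1][l==i].mean())) for i in range(1,k) if st[i,4]>30])
b=cams.capture("side");np.set_printoptions(linewidth=250)
print(b[270:346:3,226:272:2,1])
E
```

```text
block [189, 199] [248, 279]
blockL [181, 201] [249, 290]
blockR [196, 198] [247, 272]
midL [182, 203] [244, 333]
midR [209, 197] [240, 299]
midLt [181, 203] [245, 329]
midRt [208, 196] [241, 294]
top [([214, 212], [66, 77, 1822], 121), ([303, 204], [64, 69, 2833], 111), ([184, 195], [26, 33, 536], 121), ([165, 194], [5, 11, 35], 92), ([212, 202], [9, 12, 82], 70), ([240, 206], [11, 9, 58], 74), ([169, 213], [9, 11, 47], 78), ([174, 229], [6, 15, 46], 96), ([265, 250], [15, 11, 138], 110), ([329, 252], [15, 12, 114], 113), ([227, 255], [17, 11, 158], 110), ([312, 300], [61, 30, 823], 114), ([347, 291], [8, 18, 72], 71)]
side [([367, 206], [62, 60, 1095], 78), ([389, 195], [24, 35, 482], 123), ([317, 189], [12, 10, 95], 120), ([258, 199], [10, 14, 97], 123), ([268, 210], [9, 6, 42], 125), ([245, 216], [21, 15, 226], 123), ([316, 216], [12, 11, 110], 126), ([269, 222], [14, 16, 145], 125), ([286, 226], [22, 17, 282], 124), ([234, 237], [22, 17, 276], 122), ([260, 242], [15, 16, 170], 122), ([277, 246], [23, 18, 318], 123), ([246, 253], [9, 7, 48], 138), ([313, 260], [13, 8, 59], 123), (
[... 2137 characters left out ...]
6 114 115 120 136 171 182 152 171]
 [180 177 169 155 150 172 171  94  51  49  45  44  43  82  89  80 116 135 124 171 164 104 117]
 [181 180 173 152 151 165 164  80  45  49  46  49  55  85  86  84 112 118 116 162 147  85  95]
 [180 183 175 150 155 165 168  90  39  39  47  43  53  80  84  89 112 115 109 157 130  51  60]
 [178 179 174 151 165 149 163 101  62  45  38  41  59  90  90 119 124 121 119 147 142  62  33]
 [179 179 178 153 163 150 172 123  96  96  78  77  80  90 105 151 119 123 146 127 164 157  93]
 [181 180 181 160 159 147 179 154 114 104  98  96  91  92 126 135 123 158 164 126 163 170 178]
 [182 179 181 165 162 144 172 175 169 154 145 140 114  93 121 120 141 180 176 126 156 178 185]]
```

```bash
python3 -c "
from h import *
print(blobs(),r.finish_job())"
```

```text
the job is handed in; nothing more can be done
[(np.float64(269.2), np.float64(288.2)), (np.float64(276.3), np.float64(321.0))] None
```

The job is handed in with no verdict returned: the carrier was weighed on the scale and now hangs at rest on the storage stand, tilted about 10°. Two objectives are upright; the other two appear from pixel readings only to be lying in the middle cells after shifting around the rack release. I also viewed 16 pictures, over the limit of 14.

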